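# Size an unmarked tube collar on the taper gauge and file it

### The job

One unmarked tube collar lies on the grey bench mat: slide it down over the taper gauge until it stops, and push it lightly home so that it sits level and snug (about 5 N; never wedge it onto the taper with more than 30 N). Read from the gauge lines which of the three sizes it is, then lift it off and set it down flat in the tray bay with that number of dots, without dropping it. Leave the two collars in the dish and everything else on the bench where they are.

Things in the scene. Friction and masses are not known exactly. Their poses are not given: they have to be found in the camera images.
- collar_p: White plastic tube collar: a plain unmarked ring, 46 mm outside diameter, 18 mm tall, bore 22, 26 or 30 mm (not told: it has to be gauged), about 45 g, alike either way up. Origin: centre of its underside, z up along its axis. In each start one of the three collars lies alone on the mat and the other two lie in the dish; which is which changes.
- collar_q: White plastic tube collar: a plain unmarked ring, 46 mm outside diameter, 18 mm tall, bore 22, 26 or 30 mm (not told: it has to be gauged), about 45 g, alike either way up. Origin: centre of its underside, z up along its axis. In each start one of the three collars lies alone on the mat and the other two lie in the dish; which is which changes.
- collar_r: White plastic tube collar: a plain unmarked ring, 46 mm outside diameter, 18 mm tall, bore 22, 26 or 30 mm (not told: it has to be gauged), about 45 g, alike either way up. Origin: centre of its underside, z up along its axis. In each start one of the three collars lies alone on the mat and the other two lie in the dish; which is which changes.
- gauge: Bore taper gauge: a smooth bright metal cone upright on a heavy dark disc (92 mm across, 14 mm high), fixed to the bench. Origin: centre of the disc's underside, z up along the axis. Stem 40 mm across to z = 24 mm, 34 mm to z = 45 mm; then a straight taper from 34 mm across at z = 45 to 12 mm at z = 100 mm (radius -1 mm per 5 mm of height). Friction about 0.6: a collar pushed home sticks a little; pull straight up.
- gauge_tip (a point): Top of the gauge's blunt nose, on its axis, 106 mm above the bench. A level collar held off-centre touches the taper 5 mm too high for each mm and feels a side force towards the axis; centred and pushed lightly it goes home. Home means level, within 2 mm of its stop, pressed on with 3 N or more for 0.3 s. The wedge presses on the collar with about 1.5 times the push; repeated pushes add up.
- seat1 (a point): On the gauge's axis, 75 mm above the bench (z up): where the underside of a seated size 1 collar (22 mm bore) comes to rest, within 1 mm. One black line runs round the taper just above that collar's top face (z = 93 mm).
- seat2 (a point): The same for size 2 (26 mm bore): underside at 65 mm; a group of two black lines just above that collar's top face (z = 83 mm).
- seat3 (a point): The same for size 3 (30 mm bore): underside at 55 mm; a group of three black lines just above that collar's top face (z = 73 mm).
- mat: Pale grey rubber bench mat 150 x 180 x 3 mm, fixed; origin: centre of its underside, x along the 150 mm side. The collar to be sized lies on its top (z = 3 mm) towards its +y end; a small capped vial stands near the other end.
- tray: Grey open tray, fixed, 115 mm (its x) x 235 mm (its y) x 26 mm high, walls 5 mm, floor top at z = 5 mm; two dividers, 18 mm above the floor, make three bays in a row along y, each 105 x 72 mm inside. White tabs with one, two or three black dots stick out 18 mm from the +x rim, one per bay. Origin: centre of the underside.
- bay1 (a point): Centre of the floor of the bay with one dot (size 1, 22 mm bore), at the tray's +y end; axes as the tray's.
- bay2 (a point): Centre of the floor of the middle bay, two dots (size 2, 26 mm bore); axes as the tray's.
- bay3 (a point): Centre of the floor of the bay with three dots (size 3, 30 mm bore), at the tray's -y end; axes as the tray's.
- dish: Low rectangular stainless dish 105 x 170 x 16 mm, fixed, floor at z = 3 mm, beyond the others; two collars waiting in it that are to be left alone. Origin: centre of the underside.
- vial: Small clear vial with a blue cap, 22 mm across, 42 mm tall, on the mat; leave it. Origin: centre of the underside.
- wash_bottle: White bottle, 64 mm across, 150 mm tall; leave it. Origin: centre of the underside.
- reagent: Amber jar with a red cap, 72 mm across, 120 mm tall; leave it. Origin: centre of the underside.
- beaker: Glass beaker, 70 mm across, 85 mm tall; leave it. Origin: centre of the underside.
- spanner: Steel spanner 150 mm long lying on the bench; leave it. Origin: its underside, near the middle; x along it.
There are look-alikes about, which are no part of the job. Leave any green or yellow look-alike of the collar_q alone.

How it is judged:
On the way:
1. the collar from the mat is home on the taper gauge: within 2 mm of the height where its bore stops it, level, pressed with at least 3 N for 0.3 s, the dish's collars untouched (((z of collar_p in the frame of seat1 between -0.002 and 0.002 m and horizontal distance between collar_p and gauge below 0.003 m and angle between collar_p's own z axis and vertical below 0.06 rad and contact force between collar_p and gauge above 3 N and distance of each of collar_q, collar_r from where it was at the start of the episode below 0.015 m) or (z of collar_q in the frame of seat2 between -0.002 and 0.002 m and horizontal distance between collar_q and gauge below 0.003 m and angle between collar_q's own z axis and vertical below 0.06 rad and contact force between collar_q and gauge above 3 N and distance of each of collar_p, collar_r from where it was at the start of the episode below 0.015 m) or (z of collar_r in the frame of seat3 between -0.002 and 0.002 m and horizontal distance between collar_r and gauge below 0.003 m and angle between collar_r's own z axis and vertical below 0.06 rad and contact force between collar_r and gauge above 3 N and distance of each of collar_p, collar_q from where it was at the start of the episode below 0.015 m))), for 0.3 s.
At the end, for the whole second after the job is handed in: The collar from the mat lies flat on the floor of the tray bay with the dots of its size (tilt under 3.4 degrees, underside within 3 mm of the floor), released and at rest; the two collars in the dish are within 15 mm of where they were (((x of collar_p in the frame of bay1 between -0.045 and 0.045 m and y of collar_p in the frame of bay1 between -0.03 and 0.03 m and z of collar_p in the frame of bay1 between -0.003 and 0.003 m and angle between collar_p's own z axis and vertical below 0.06 rad and linear speed of collar_p below 0.02 m/s and distance of each of collar_q, collar_r from where it was at the start of the episode below 0.015 m) or (x of collar_q in the frame of bay2 between -0.045 and 0.045 m and y of collar_q in the frame of bay2 between -0.03 and 0.03 m and z of collar_q in the frame of bay2 between -0.003 and 0.003 m and angle between collar_q's own z axis and vertical below 0.06 rad and linear speed of collar_q below 0.02 m/s and distance of each of collar_p, collar_r from where it was at the start of the episode below 0.015 m) or (x of collar_r in the frame of bay3 between -0.045 and 0.045 m and y of collar_r in the frame of bay3 between -0.03 and 0.03 m and z of collar_r in the frame of bay3 between -0.003 and 0.003 m and angle between collar_r's own z axis and vertical below 0.06 rad and linear speed of collar_r below 0.02 m/s and distance of each of collar_p, collar_q from where it was at the start of the episode below 0.015 m))); the robot touches nothing.
It fails at once if the collar and the gauge press on each other with more than 30 N in all (contact force summed round the bore) (contact force between any of collar_p, collar_q, collar_r and gauge above 30 N).
It fails at once if a collar is dropped (falls free faster than 0.5 m/s, about 13 mm) ((contact force between collar_p and the fingers below 0.02 N and linear speed of collar_p above 0.5 m/s) or (contact force between collar_q and the fingers below 0.02 N and linear speed of collar_q above 0.5 m/s) or (contact force between collar_r and the fingers below 0.02 N and linear speed of collar_r above 0.5 m/s)).
It fails at once if a bystander is moved by more than 20 mm (distance of any of vial, wash_bottle, reagent, beaker, spanner from where it was at the start of the episode above 0.02 m).
It also fails if it takes over 58 s, if anything falls off the work surface, if the arm or the gripper's body presses on something with over 40 N, if the wrist force passes 120 N, or if a joint passes its speed limit or range.

### The arm

A 7-joint arm with a two-finger parallel gripper is mounted at the origin on the work surface. World frame = base frame: x ahead of the robot, y to its left, z up, the work surface at z = 0. Lengths are in m, angles in rad, forces in N, time in s.
With the tool pointing down it reaches from about 0.425 to 0.95 m from the base axis. Payload 16.7 kg.
Tool frame: the origin (TCP) lies on the centre line of the jaws, within the pads' length; the fingertips stand ahead of it and the grasp point (between the pads) lies 8 mm behind it (env.nose_length is the z of the fingertips in the tool frame, in m); z points along the fingers, y is the direction in which the jaws open and shut (so a half turn about z gives the same grasp; the last joint's range is limited). The gripper opens to 94 mm and grips with 3 to 60 N. Pads are 16 mm wide; open, the fingers measure 119 mm over their backs; the gripper's body (75 mm by 177 mm) begins 78 mm behind the grasp point.
Start: joints at [1.036, 0.426, 0.074, 1.606, -0.034, 1.111, -0.067], TCP at [0.253, -0.626, 0.195] pointing down, gripper open.
Joint ranges: [-2.85, 2.85], [-0.5, 2.14], [-1.23, 1.37], [0.21, 2.46], [-1.02, 4.16], [0.16, 2.05], [-2.73, 2.73]. Speed limits (rad/s): [1.89, 1.89, 2.39, 2.39, 3.01, 3.01, 3.01].

### API

Orientations are given as a rotation vector (axis times angle).
In Python, from cell import env gives the robot as it stands.
- The arm moves only by the tool servo_tool, never from a script. Its argument "series" is a list of rows, each an object with "slide": the shift along the world's x, y, z in m, a list of three; "delta_rot": the turn, a rotation vector about the world's x, y, z in rad, a list of three; "gripper": the finger opening in m, from 0 to 0.094. A call has 1 to 8 rows; each row shifts and turns the commanded pose from where the row before left it; what a row does not reach is not made up. A row lasts 1/12 s, in which the tool goes at most 41.7 mm and 7.16 degrees, less where a joint would pass 70% of its speed; a pose out of reach is approached as far as the arm can. A call with a gripper value outside its range is refused whole. The fingers move at their own pace and stop on an object; "newtons" is the grip in N (left out, the last holds). Time passes only in rows, so rows that do not move let the fingers close. It gives the time, the measured TCP pose, the force and the opening at its end, in the units of the state.
- env.state(): the state, without advancing time (a new reading comes with each control period).
- env.capture(name): name is "scene" or "top" or "wrist"; returns a dict with "color" (480x640x3 uint8, red, green, blue), "fx", "fy", "cx", "cy" (pixels), "world_from_camera" (4x4, takes a point from camera to world coordinates); the wrist camera has in their place "mount" (4x4, takes a point from camera to tool coordinates, whose origin is the TCP and whose axes are the flange's). Camera axes: x right, y down, z forward; pixel columns grow to the right and rows downward; lengths in m; the calibration is good to about 2 mm. A picture is of the moment at which its call begins: read the wrist's pose just before it. There is no depth.
- env.finish_job(): hands the job in, once; it reports no verdict.
The state is a dict: "time": time; "joint_positions": joint angles; "joint_vel": joint speeds; "effort": joint torques, N m; "tcp_pos": TCP position; "eef_rot": TCP orientation; "wrist_force": force on the tool from outside, world axes, zero at the start; "ft_torque": the same for the moment, N m; "grip_width": finger opening in m.
Only numpy, scipy, OpenCV 4.12 (cv2) and the standard library are available. Lean on these libraries where they do the work, as an engineer would, in place of code of your own. Each camera call takes 0.05 s, during which the arm holds its last target.

## Working session

There is one attempt and no reset: what is moved stays moved. The work goes in short steps, Python scripts to look and compute and a tool call to move; the robot and the scene stay as the last step left them, time stands still between calls to the robot, and variables do not carry over. Pictures are saved under pics/ and viewed, and the job is handed in when it is done.

Besides the shell and the picture viewer there is one more tool, called as a command line: name --argument value ..., lists and objects as JSON in quotes. servo_tool: Moves the arm, as the interface text tells. Its arguments: {"type":"object","properties":{"series":{"type":"array","items":{"type":"object","properties":{"slide":{"type":"array","items":{"type":"number"}},"delta_rot":{"type":"array","items":{"type":"number"}},"gripper":{"type":"number"}}}},"newtons":{"type":"number"}},"required":["series"]}

```bash
ls; mkdir -p pics
cat > h.py <<'E'
import numpy as np,cv2
from cell import env
from scipy.spatial.transform import Rotation as R
def ray(c,u,v):
    T=np.array(c['world_from_camera']);d=np.array([(u-c['cx'])/c['fx'],(v-c['cy'])/c['fy'],1.])
    return T[:3,3],T[:3,:3]@d
def onz(c,u,v,z):
    o,d=ray(c,u,v);return o+d*(z-o[2])/d[2]
def tri(c1,p1,c2,p2):
    A=[];b=[]
    M=np.zeros((3,3));y=np.zeros(3);L=[]
    for c,p in((c1,p1),(c2,p2)):
        o,d=ray(c,*p);d=d/np.linalg.norm(d);P=np.eye(3)-np.outer(d,d);M+=P;y+=P@o;L.append((P,o))
    x=np.linalg.solve(M,y);return x,[np.linalg.norm(P@(x-o)) for P,o in L]
def proj(c,X):
    T=np.linalg.inv(np.array(c['world_from_camera']));q=T[:3,:3]@np.array(X)+T[:3,3]
    return c['fx']*q[0]/q[2]+c['cx'],c['fy']*q[1]/q[2]+c['cy']
def cap(n):
    s=env.state();c=env.capture(n)
    if 'mount' in c:
        W=np.eye(4);W[:3,:3]=R.from_rotvec(s['eef_rot']).as_matrix();W[:3,3]=s['tcp_pos']
        c['world_from_camera']=W@np.array(c['mount'])
    return c
def save(c,f): cv2.imwrite('pics/'+f,cv2.cvtColor(c['color'],cv2.COLOR_RGB2BGR))
E
python3 - <<'E'
from h import *
import pickle
print(env.state(),env.nose_length)
for n in('scene','top','wrist'):
    c=cap(n);save(c,n+'0.png');pickle.dump(c,open(n+'0.pkl','wb'));print(n,c['fx'],np.round(c['world_from_camera'],3).tolist())
E
```

```text
pics
{'time': 0.0, 'joint_positions': array([ 1.03651003,  0.42677   ,  0.07384388,  1.60666413, -0.03411002,
        1.11080201, -0.06709615]), 'joint_vel': array([-0.00016491, -0.00035015,  0.00043244,  0.00260329, -0.00100891,
        0.00062343, -0.00020148]), 'effort': array([-1.98148497e-03, -9.35814428e+01,  3.66542995e+00, -4.54183817e+01,
       -4.89644485e-02,  2.06289761e-02,  1.76628500e-04]), 'tcp_pos': array([ 0.25315735, -0.62519765,  0.19472488]), 'eef_rot': array([-3.08232398e+00, -6.00400692e-01,  5.59237932e-04]), 'wrist_force': array([0.26626787, 0.96475763, 0.43935295]), 'ft_torque': array([-0.00339545,  0.02016907,  0.01384758]), 'grip_width': 0.09370050648130505} 0.011
scene 491.91214055426883 [[0.631, 0.503, -0.59, 1.299], [0.775, -0.406, 0.484, -0.618], [0.004, -0.763, -0.646, 0.878], [0.0, 0.0, 0.0, 1.0]]
top 476.82713381868535 [[0.015, -0.993, 0.121, 0.451], [-1.0, -0.016, -0.003, -0.037], [0.004, -0.121, -0.993, 1.296], [0.0, 0.0, 0.0, 1.0]]
wrist 362.1997927646258 [[0.375, -0.896, -0.238, 0.323], [-0.927, -0.363, -0.095, -0.598], [-0.002, 0.256, -0.967, 0.384], [0.0, 0.0, 0.0, 1.0]]
```

View pics/scene0.png

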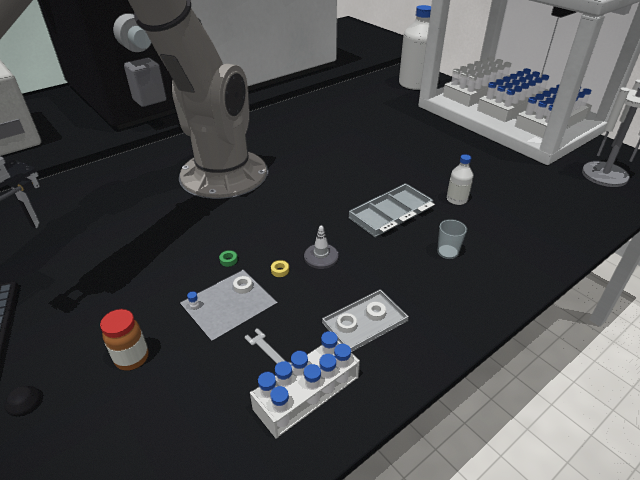

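View pics/top0.png

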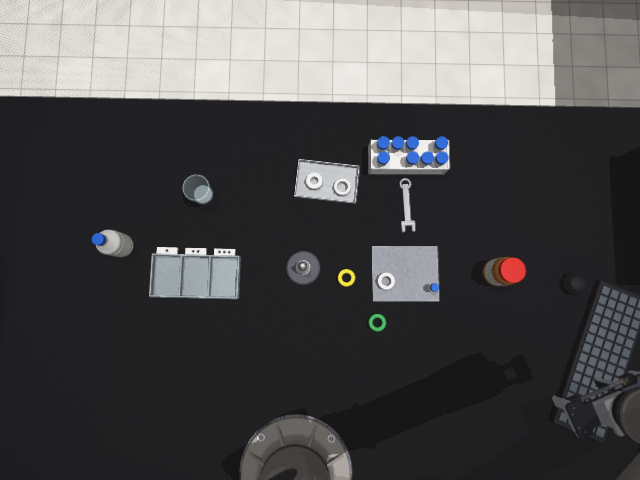

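View pics/wrist0.png

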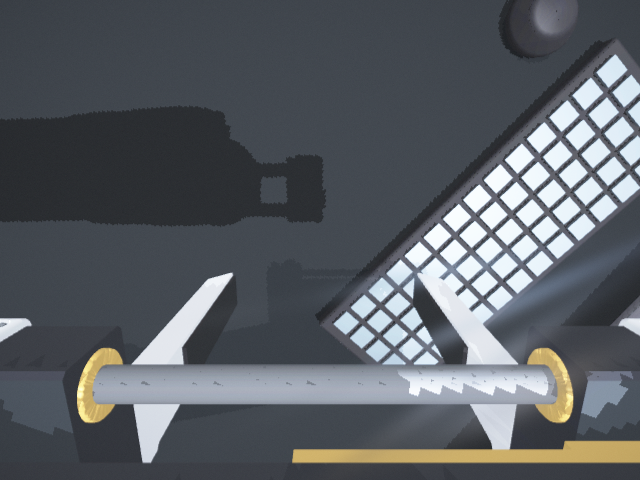

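The top view shows the mat collar at (386,281), the gauge at (303,267), the vial at (434,288), the tray at (195,275) with one dot at the left (+y) end, and the dish collars at (314,180) and (342,187). The scene view shows the mat collar at (243,283) and the gauge tip at (321,228). Next I measure these points.

Run:
```python
from h import *
import pickle
t=pickle.load(open('top0.pkl','rb'));s=pickle.load(open('scene0.pkl','rb'))
def blobs(c,box,f):
    x0,y0,x1,y1=box;im=c['color'][y0:y1,x0:x1]
    m=f(cv2.cvtColor(im,cv2.COLOR_RGB2HSV)).astype(np.uint8)
    k,_=cv2.findContours(m,cv2.RETR_EXTERNAL,cv2.CHAIN_APPROX_NONE)
    k=[q for q in k if len(q)>=8]
    return [(tuple(np.round(cv2.fitEllipse(q)[0]+np.array([x0,y0]),2)),np.round(cv2.fitEllipse(q)[1],1)) for q in k]
white=lambda h:(h[...,2]>195)&(h[...,1]<40)
for c,b in((t,(372,268,402,296)),(s,(225,268,262,298)),(t,(295,160,365,205)),(s,(325,295,400,340))):
    print(blobs(c,b,white))
# enlarged
for c,b,n in((t,(265,240,455,330),'t1'),(s,(180,215,350,300),'s1'),(t,(140,235,250,305),'t2'),(s,(340,175,445,240),'s2')):
    x0,y0,x1,y1=b;k=int(min(800/(x1-x0),600/(y1-y0)))
    cv2.imwrite(f'pics/{n}.png',cv2.resize(c['color'][y0:y1,x0:x1,::-1],None,fx=k,fy=k,interpolation=cv2.INTER_CUBIC));print(n,k)
```

```text
[((np.float64(386.02), np.float64(280.49)), array([15.7, 16.3]))]
[((np.float64(241.86), np.float64(282.11)), array([11.9, 17.4]))]
[((np.float64(325.77), np.float64(181.71)), array([36.4, 69.4]))]
[((np.float64(346.54), np.float64(320.16)), array([14.3, 18.8])), ((np.float64(375.87), np.float64(308.4)), array([13.4, 18.6]))]
t1 4
s1 4
t2 7
s2 7
```

View pics/t1.png

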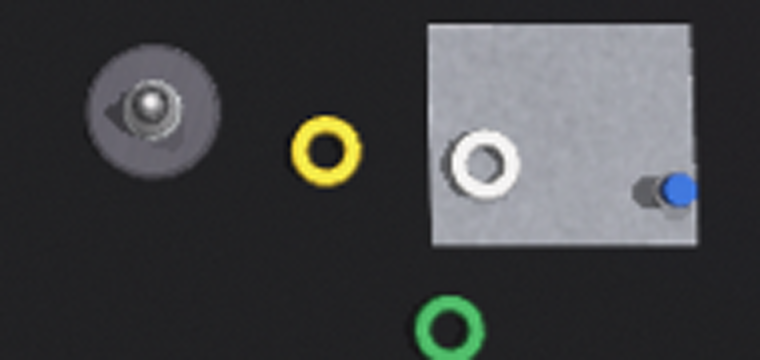

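View pics/s1.png

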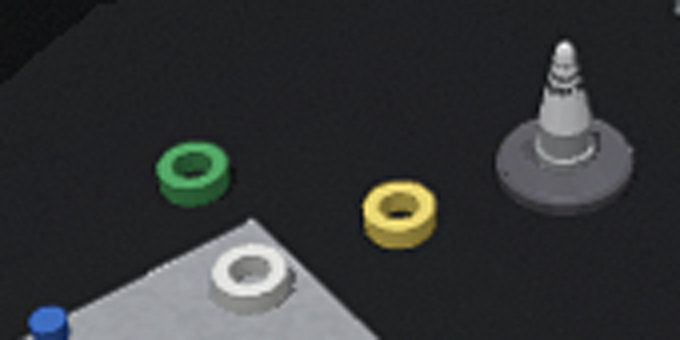

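View pics/t2.png

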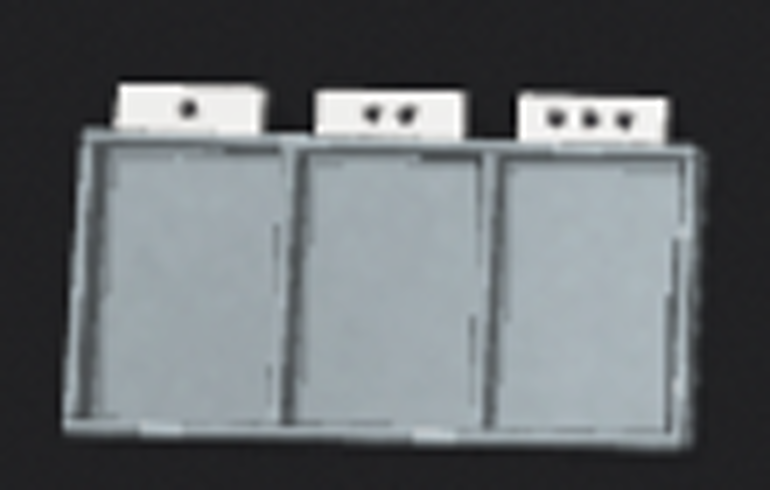

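View pics/s2.png

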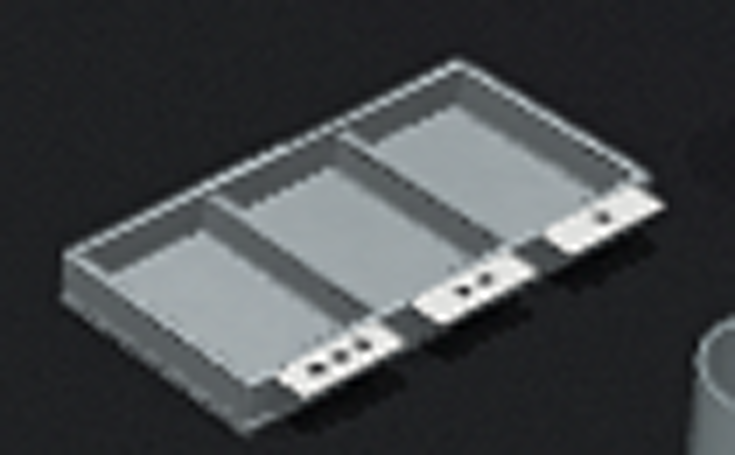

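Run:
```python
from h import *
import pickle
t=pickle.load(open('top0.pkl','rb'));s=pickle.load(open('scene0.pkl','rb'))
f=lambda p,k,o:((p[0]+.5)/k-.5+o[0],(p[1]+.5)/k-.5+o[1])
T1=lambda u,v:f((u,v),4,(265,240));S1=lambda u,v:f((u,v),4,(180,215))
T2=lambda u,v:f((u,v),7,(140,235));S2=lambda u,v:f((u,v),7,(340,175))
def p(n,a,b):
    x,e=tri(t,a,s,b);print(n,x.round(4),np.round(e,4));return x
p('collar',(386.02,280.49),(242.0,282.0))
p('tip',T1(152,102),S1(565,42))
p('disc',T1(153,110),S1(565,160))
print('collar z.021',onz(t,386.02,280.49,.021),onz(s,242,282,.021))
for n,a,b in(('A',(85,130),(655,176)),('B',(705,150),(245,415)),('C',(690,445),(65,255)),('D',(65,432),(460,60))):
    p('tray'+n,T2(*a),S2(*b)); print(onz(t,*T2(*a),.026),onz(s,*S2(*b),.026))
p('vial',T1(680,190),S1(48,317))
for b in((187,108),(388,114),(590,118)): print('dots',onz(t,*T2(*b),.024))
# disc mask
g=t['color'][240:295,275:330].astype(int);m=(g.sum(2)>180).astype(np.uint8)
k=max(cv2.findContours(m,0,1)[0],key=cv2.contourArea);(c,d,_)=cv2.fitEllipse(k);print(c,d,onz(t,c[0]+275,c[1]+240,.014))
for nm,pts in(('dish',[(314,180.5),(342,187)]),): print([onz(t,*q,.021).round(3) for q in pts])
```

```text
collar [ 0.4995 -0.2331  0.021 ] [0.0008 0.0008]
tip [ 0.5316 -0.011   0.1092] [0.0001 0.0001]
disc [ 0.5323 -0.0105  0.0099] [0.0011 0.0011]
collar z.021 [ 0.499929   -0.23237153  0.021     ] [ 0.49894599 -0.23375213  0.021     ]
trayA [0.5629 0.3943 0.0255] [0.0002 0.0002]
[0.56299869 0.39429573 0.026     ] [0.56333768 0.39355996 0.026     ]
trayB [0.5596 0.1591 0.0118] [0.001 0.001]
[0.55901302 0.15767462 0.026     ] [0.57131298 0.14537098 0.026     ]
trayC [0.4473 0.1597 0.0257] [0.0001 0.0001]
[0.44724437 0.15954101 0.026     ] [0.44766716 0.1595318  0.026     ]
trayD [0.448  0.3948 0.0256] [0.0008 0.0008]
[0.44854827 0.39538686 0.026     ] [0.44809678 0.39358962 0.026     ]
vial [ 0.4832 -0.3563  0.0463] [0.0009 0.0009]
dots [0.57222119 0.35649974 0.024     ]
dots [0.57111201 0.27960851 0.024     ]
dots [0.5707767 0.2023567 0.024    ]
(27.832311630249023, 27.362571716308594) (32.42720413208008, 32.711299896240234) [ 0.5319865  -0.00964597  0.014     ]
[array([ 0.77 , -0.036,  0.021]), array([ 0.753, -0.113,  0.021])]
```

The measured heights agree with the text: collar top 21 mm, tip 109 mm, tray rim 25.6 mm. The one outlier is tray corner B, which was a poor pick. The collar is at (0.4995, -0.233), the gauge axis at (0.532, -0.010), and the tray centre at (0.504, 0.277), with no visible rotation. I'll keep the jaws along x throughout.

servo_tool --series '[{"slide":[0.0205,0.0327,0],"delta_rot":[0,0,0.0988],"gripper":0.094},{"slide":[0.0205,0.0327,0],"delta_rot":[0,0,0.0988],"gripper":0.094},{"slide":[0.0205,0.0327,0],"delta_rot":[0,0,0.0988],"gripper":0.094},{"slide":[0.0205,0.0327,0],"delta_rot":[0,0,0.0988],"gripper":0.094},{"slide":[0.0205,0.0327,0],"delta_rot":[0,0,0.0988],"gripper":0.094},{"slide":[0.0205,0.0327,0],"delta_rot":[0,0,0.0988],"gripper":0.094},{"slide":[0.0205,0.0327,0],"delta_rot":[0,0,0.0988],"gripper":0.094},{"slide":[0.0205,0.0327,0],"delta_rot":[0,0,0.0988],"gripper":0.094}]'

```text
time: 0.82
tcp_pos: [0.4179, -0.3623, 0.1955]
eef_rot: [2.611, 1.748, -0.0]
wrist_force: [0.6, 0.1, 0.1]
grip_width: 0.0942
```

servo_tool --series '[{"slide":[0.0205,0.0327,0],"delta_rot":[0,0,0.0988],"gripper":0.094},{"slide":[0.0205,0.0327,0],"delta_rot":[0,0,0.0988],"gripper":0.094},{"slide":[0.0205,0.0327,0],"delta_rot":[0,0,0.0988],"gripper":0.094},{"slide":[0.0205,0.0327,0],"delta_rot":[0,0,0.0988],"gripper":0.094},{"slide":[0,0,-0.03],"gripper":0.094},{"slide":[0,0,-0.03],"gripper":0.094},{"slide":[0,0,0],"gripper":0.094},{"slide":[0,0,0],"gripper":0.094}]'

```text
$.series[4]: bad value
```

Run:
```python
from h import *
s=env.state();print(s['time'],s['tcp_pos'],s['eef_rot'],s['wrist_force'],R.from_rotvec(s['eef_rot']).as_matrix().round(4))
c=cap('wrist');save(c,'w1.png');import pickle;pickle.dump(c,open('w1.pkl','wb'))
print(proj(c,(.4995,-.233,.021)))
```

```text
0.8167 [ 0.41785612 -0.36227275  0.19551171] [ 2.61050860e+00  1.74774822e+00 -2.70850035e-04] [0.59756954 0.12269313 0.0946961 ] [[ 3.810e-01  9.246e-01 -1.000e-04]
 [ 9.246e-01 -3.810e-01 -1.000e-04]
 [-2.000e-04 -1.000e-04 -1.000e+00]]
(np.float64(352.3777258491792), np.float64(59.17160841077211))
```

View pics/w1.png

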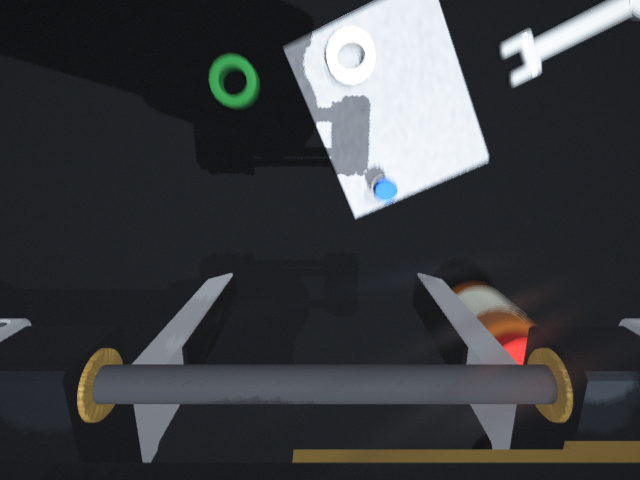

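The wrist view shows the collar at (351,55), close to the predicted (352,59), and the vial at (384,188). Every row needs delta_rot, so I'll include it.

servo_tool --series '[{"slide":[0.0205,0.0323,0],"delta_rot":[0,0,0.0988],"gripper":0.094},{"slide":[0.0205,0.0323,0],"delta_rot":[0,0,0.0988],"gripper":0.094},{"slide":[0.0205,0.0323,0],"delta_rot":[0,0,0.0988],"gripper":0.094},{"slide":[0.0205,0.0323,0],"delta_rot":[0,0,0.0957],"gripper":0.094},{"slide":[0,0,-0.03],"delta_rot":[0,0,0],"gripper":0.094},{"slide":[0,0,-0.03],"delta_rot":[0,0,0],"gripper":0.094},{"slide":[0,0,0],"delta_rot":[0,0,0],"gripper":0.094},{"slide":[0,0,0],"delta_rot":[0,0,0],"gripper":0.094}]'

```text
time: 1.53
tcp_pos: [0.4983, -0.2347, 0.1348]
eef_rot: [-2.224, -2.215, 0.002]
wrist_force: [1.1, -0.7, -0.0]
grip_width: 0.0939
```

Run:
```python
from h import *
s=env.state();print(s['time'],s['tcp_pos'],s['wrist_force'],R.from_rotvec(s['eef_rot']).as_matrix().round(4))
c=cap('wrist');save(c,'w2.png');import pickle;pickle.dump(c,open('w2.pkl','wb'))
print(proj(c,(.4995,-.233,.021)))
```

```text
1.5333 [ 0.49832129 -0.23473393  0.13475836] [ 1.14372339 -0.68478996 -0.04207708] [[ 0.0041  1.     -0.0029]
 [ 1.     -0.0041  0.0013]
 [ 0.0013 -0.0029 -1.    ]]
(np.float64(325.33922738094356), np.float64(232.1837194720034))
```

View pics/w2.png

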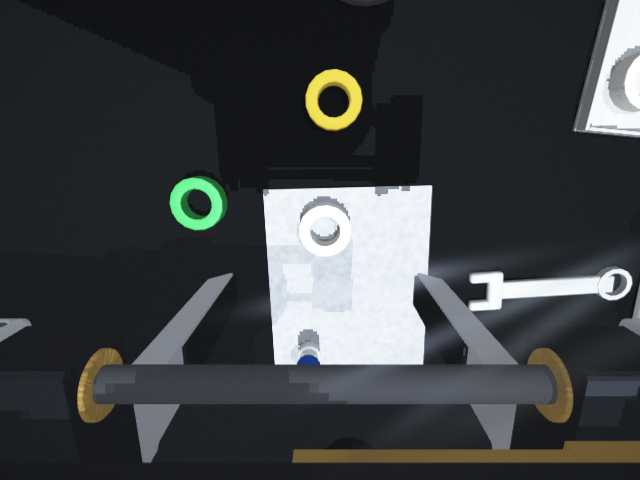

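Run:
```python
from h import *
import pickle
c=pickle.load(open('w2.pkl','rb'))
im=c['color'][195:265,290:362]
cv2.imwrite('pics/w2z.png',cv2.resize(im[...,::-1],None,fx=8,fy=8,interpolation=cv2.INTER_CUBIC))
g=cv2.cvtColor(im,cv2.COLOR_RGB2GRAY)
m=(g>=250).astype(np.uint8)
for k in cv2.findContours(m,cv2.RETR_CCOMP,1)[0]:
    if len(k)>15: e=cv2.fitEllipse(k);print(np.array(e[0])+[290,195],e[1],onz(c,e[0][0]+290,e[0][1]+195,.021))
```

```text
[324.64813232 230.52812576] (49.55353546142578, 51.265380859375) [ 0.49891085 -0.2315352   0.021     ]
[324.74458694 231.12190247] (30.549386978149414, 31.6442928314209) [ 0.49899174 -0.23205973  0.021     ]
```

View pics/w2z.png

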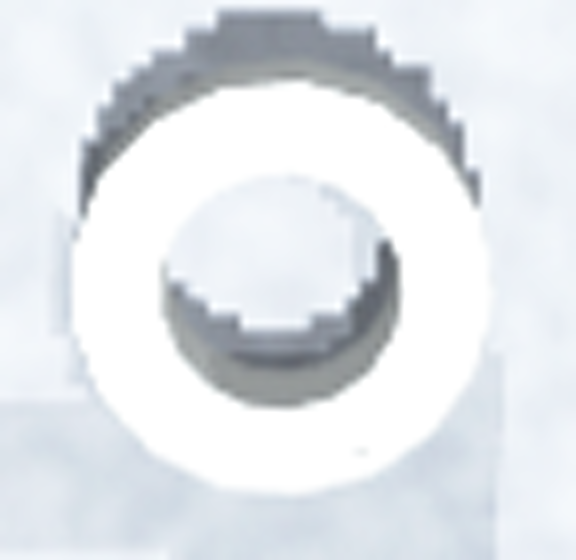

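The bore/outer ratio in the wrist view suggests about 26 mm, which the gauge will confirm. I'll descend with the fingertips stopping about 3 mm above the mat, then grip.

servo_tool --series '[{"slide":[0.0007,0.0027,-0.03],"delta_rot":[0,0,0],"gripper":0.094},{"slide":[0,0,-0.03],"delta_rot":[0,0,0],"gripper":0.094},{"slide":[0,0,-0.03],"delta_rot":[0,0,0],"gripper":0.094},{"slide":[0,0,-0.015],"delta_rot":[0,0,0],"gripper":0.094},{"slide":[0,0,-0.0128],"delta_rot":[0,0,0],"gripper":0.094},{"slide":[0,0,0],"delta_rot":[0,0,0],"gripper":0.094},{"slide":[0,0,0],"delta_rot":[0,0,0],"gripper":0.094}]' --newtons 15

```text
time: 2.17
tcp_pos: [0.5006, -0.2326, 0.0187]
eef_rot: [2.225, 2.216, 0.0]
wrist_force: [0.3, -0.3, 0.8]
grip_width: 0.0939
```

Run:
```python
from h import *
s=env.state();print(s['time'],s['tcp_pos'],s['wrist_force'],R.from_rotvec(s['eef_rot']).as_matrix().round(4))
c=cap('wrist');save(c,'w3.png')
```

```text
2.1667 [ 0.50064925 -0.23263672  0.01871792] [ 0.26022544 -0.31005148  0.81771377] [[ 4.1e-03  1.0e+00  7.0e-04]
 [ 1.0e+00 -4.1e-03 -4.0e-04]
 [-4.0e-04  7.0e-04 -1.0e+00]]
```

View pics/w3.png

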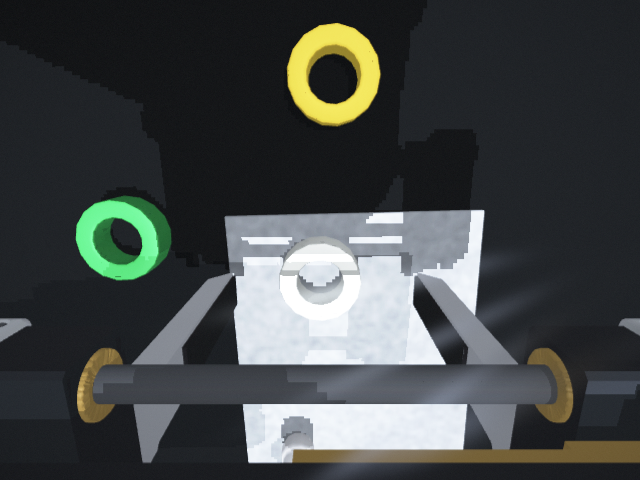

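Run:
```python
from h import *
c=cap('wrist');print(proj(c,(.5,-.2326,.021)),proj(c,(.5,-.2316,.021)),proj(c,(.5,-.2326,.021+.0)))
im=c['color'][225:330,265:375]
cv2.imwrite('pics/w3z.png',cv2.resize(im[...,::-1],None,fx=5,fy=5,interpolation=cv2.INTER_CUBIC))
```

```text
(np.float64(321.16670861601705), np.float64(283.3436098882362)) (np.float64(321.1551091058212), np.float64(281.6492856552515)) (np.float64(321.16670861601705), np.float64(283.3436098882362))
```

View pics/w3z.png

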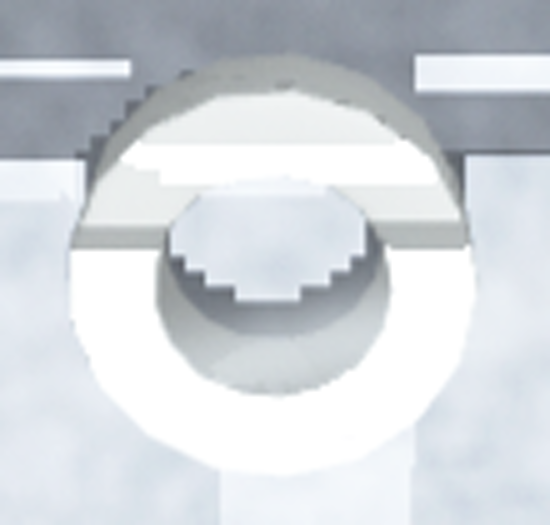

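The collar sits between the fingers, with its top-face centre at about (319.5,281.4). It is offset about -1 mm in x and +1 mm in y, so I correct that and close.

servo_tool --series '[{"slide":[-0.0012,0.001,-0.0015],"delta_rot":[0,0,0.004],"gripper":0.094},{"slide":[0,0,0],"delta_rot":[0,0,0],"gripper":0.06},{"slide":[0,0,0],"delta_rot":[0,0,0],"gripper":0.05},{"slide":[0,0,0],"delta_rot":[0,0,0],"gripper":0.04},{"slide":[0,0,0],"delta_rot":[0,0,0],"gripper":0.04},{"slide":[0,0,0],"delta_rot":[0,0,0],"gripper":0.04},{"slide":[0,0,0],"delta_rot":[0,0,0],"gripper":0.04},{"slide":[0,0,0],"delta_rot":[0,0,0],"gripper":0.04}]' --newtons 15

```text
time: 2.93
tcp_pos: [0.4988, -0.2311, 0.0161]
eef_rot: [-2.221, -2.222, 0.0]
wrist_force: [-0.6, -0.1, -0.4]
grip_width: 0.0506
```

servo_tool --series '[{"slide":[0,0,0],"delta_rot":[0,0,0],"gripper":0.04},{"slide":[0,0,0],"delta_rot":[0,0,0],"gripper":0.04},{"slide":[0,0,0],"delta_rot":[0,0,0],"gripper":0.04},{"slide":[0,0,0],"delta_rot":[0,0,0],"gripper":0.04}]'

```text
time: 3.27
tcp_pos: [0.4989, -0.2311, 0.0162]
eef_rot: [-2.221, -2.222, 0.0]
wrist_force: [-0.1, 0.5, 0.2]
grip_width: 0.04
```

The gripper reads 40 mm but the collar is 46 mm wide. I look before lifting.

Run:
```python
from h import *
print(env.state()['grip_width'])
c=cap('wrist');save(c,'w4.png');s=cap('scene')
cv2.imwrite('pics/s4z.png',cv2.resize(s['color'][210:330,170:330,::-1],None,fx=5,fy=5,interpolation=cv2.INTER_CUBIC))
```

```text
0.03996751230892854
```

View pics/w4.png

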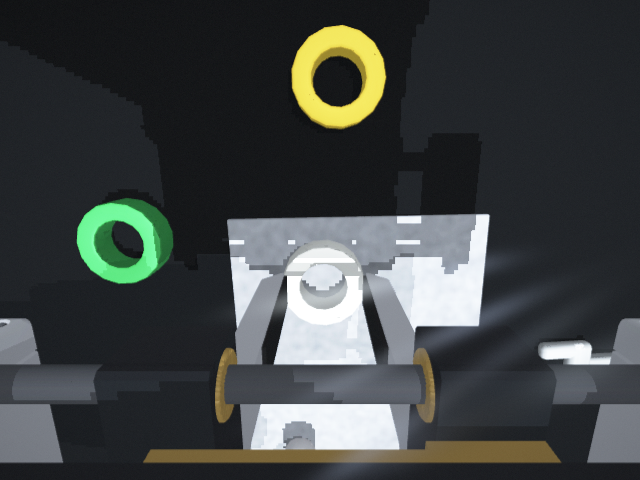

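View pics/s4z.png

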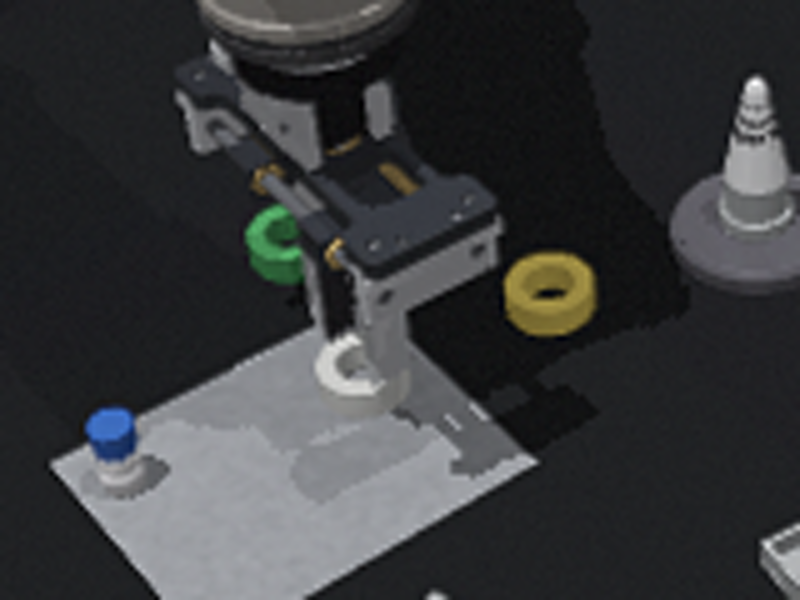

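servo_tool --series '[{"slide":[0,0,0],"delta_rot":[0,0,0],"gripper":0.034},{"slide":[0,0,0],"delta_rot":[0,0,0],"gripper":0.034}]'

```text
time: 3.53
tcp_pos: [0.4988, -0.2311, 0.0162]
eef_rot: [-2.221, -2.222, 0.0]
wrist_force: [0.2, 0.6, -0.7]
grip_width: 0.0344
```

Run:
```python
from h import *
print(env.state()['grip_width'])
c=cap('wrist')
cv2.imwrite('pics/w5z.png',cv2.resize(c['color'][220:340,245:405,::-1],None,fx=5,fy=5,interpolation=cv2.INTER_CUBIC))
```

```text
0.0343941203702786
```

View pics/w5z.png

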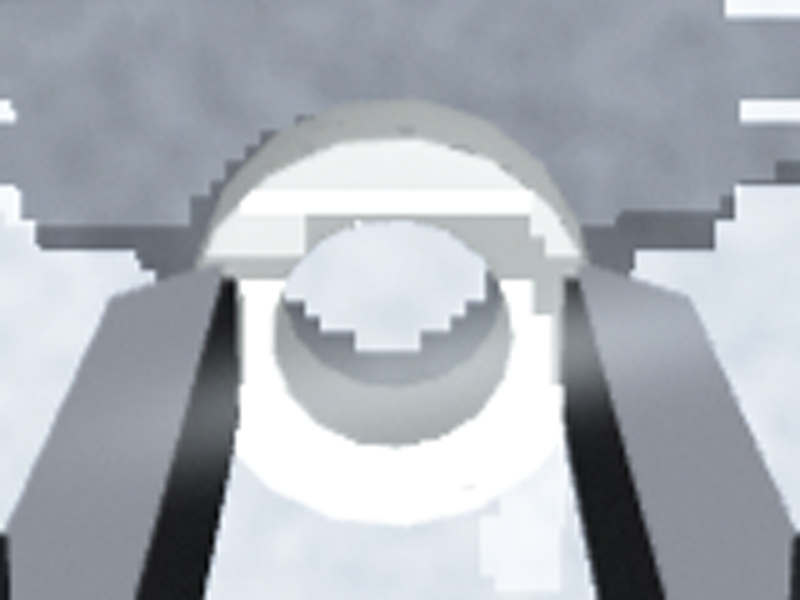

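Run:
```python
from h import *
c=cap('wrist');s=env.state();p=s['tcp_pos'];w=s['grip_width']/2
for dz in(-.011,0,.008,.027):
  for y in(-.008,.008):
    print(dz,y,[np.round(proj(c,p+np.array([sx*w,y,dz])),1).tolist() for sx in(-1,1)])
s=cap('scene');print([np.round(proj(s,p+np.array([a,b,-.011])),1).tolist() for a in(w,w+.012) for b in(-.008,.008)])
cv2.imwrite('pics/s5z.png',cv2.resize(s['color'][250:310,210:270,::-1],None,fx=10,fy=10,interpolation=cv2.INTER_NEAREST))
```

```text
-0.011 -0.008 [[294.0, 288.2], [352.0, 288.2]]
-0.011 0.008 [[293.5, 262.5], [352.5, 262.5]]
0 -0.008 [[292.4, 295.6], [353.4, 295.6]]
0 0.008 [[291.8, 268.7], [354.0, 268.8]]
0.008 -0.008 [[291.2, 301.5], [354.5, 301.6]]
0.008 0.008 [[290.5, 273.7], [355.2, 273.8]]
0.027 -0.008 [[287.7, 317.7], [357.6, 317.7]]
0.027 0.008 [[286.9, 287.3], [358.4, 287.3]]
[[244.5, 291.4], [250.0, 288.4], [247.1, 294.1], [252.7, 291.2]]
```

View pics/s5z.png

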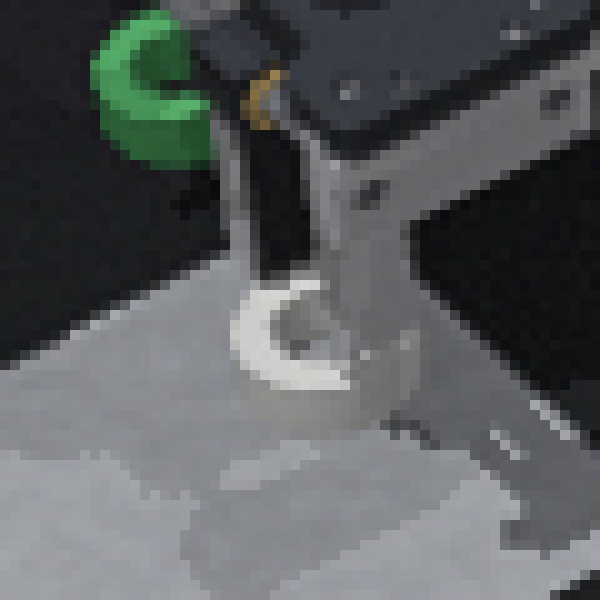

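The fingers appear to end above the collar: the tips look about 19 mm higher than nose_length implies, in both the wrist and scene views. I'll open, then step down carefully watching the force.

servo_tool --series '[{"slide":[0,0,0],"delta_rot":[0,0,0],"gripper":0.08},{"slide":[0,0,0],"delta_rot":[0,0,0],"gripper":0.08},{"slide":[0,0,0],"delta_rot":[0,0,0],"gripper":0.08},{"slide":[0,0,0],"delta_rot":[0,0,0],"gripper":0.08},{"slide":[0,0,0],"delta_rot":[0,0,0],"gripper":0.08},{"slide":[0,0,0],"delta_rot":[0,0,0],"gripper":0.08},{"slide":[0,0,0],"delta_rot":[0,0,0],"gripper":0.08},{"slide":[0,0,0],"delta_rot":[0,0,0],"gripper":0.08}]'

```text
time: 4.35
tcp_pos: [0.4988, -0.2311, 0.0162]
eef_rot: [-2.221, -2.222, 0.0]
wrist_force: [-0.9, 0.3, -0.6]
grip_width: 0.0797
```

Run:
```python
from h import *
print(env.state()['grip_width'])
c=cap('wrist');s=cap('scene')
a=cv2.resize(c['color'][220:340,220:420],None,fx=4,fy=4,interpolation=cv2.INTER_CUBIC)
cv2.imwrite('pics/w6z.png',a[...,::-1])
cv2.imwrite('pics/s6z.png',cv2.resize(s['color'][250:310,210:270,::-1],None,fx=10,fy=10,interpolation=cv2.INTER_NEAREST))
```

```text
0.07966147678971663
```

View pics/w6z.png

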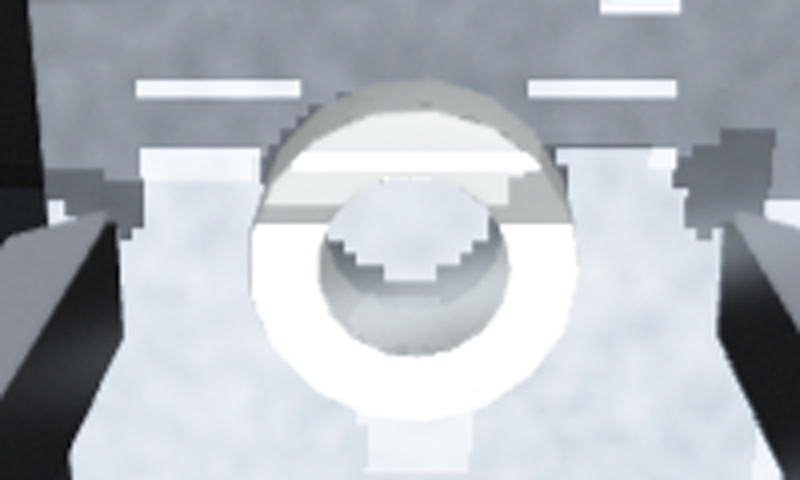

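View pics/s6z.png

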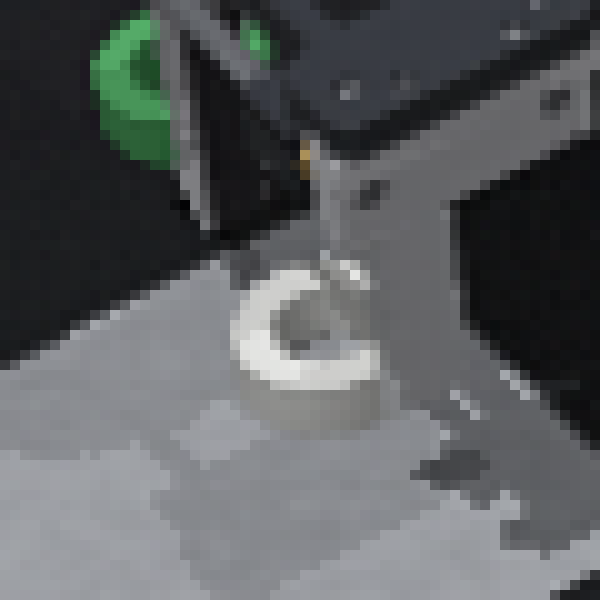

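Run:
```python
from h import *
import pickle
def dep(c,X):
    T=np.linalg.inv(c['world_from_camera']);return (T[:3,:3]@np.array(X)+T[:3,3])[2]
c2=pickle.load(open('w2.pkl','rb'));c=cap('wrist')
for n,k,px in(('w2',c2,51.8),('now',c,82.)):
    print(n,dep(k,(.499,-.2315,.021)),k['fx']*.046/px, k['world_from_camera'][:3,3])
s=cap('scene');t=cap('top')
cv2.imwrite('pics/t6z.png',cv2.resize(t['color'][240:320,340:450,::-1],None,fx=7,fy=7,interpolation=cv2.INTER_CUBIC))
for a in((249.5,274.5),(250.5,304.5)):
  for b in((229,273),(231,273)):
    print(tri(c,a,s,b))
```

```text
w2 0.3114364256008388 0.32164460361337427 [ 0.50012369 -0.16084876  0.32444285]
now 0.19764974412064593 0.20318524959966813 [ 0.49976708 -0.15696747  0.20573865]
(array([ 0.45090925, -0.23442479,  0.01217517]), [np.float64(0.008331152822810262), np.float64(0.008331152822810309)])
(array([ 0.45290121, -0.2321477 ,  0.01340853]), [np.float64(0.006015688365263224), np.float64(0.006015688365263029)])
(array([ 0.45745735, -0.24273141,  0.02459609]), [np.float64(0.0026656194059519705), np.float64(0.0026656194059519835)])
(array([ 0.45950196, -0.24034977,  0.02598076]), [np.float64(0.00044525238926924004), np.float64(0.000445252389269174)])
```

View pics/t6z.png

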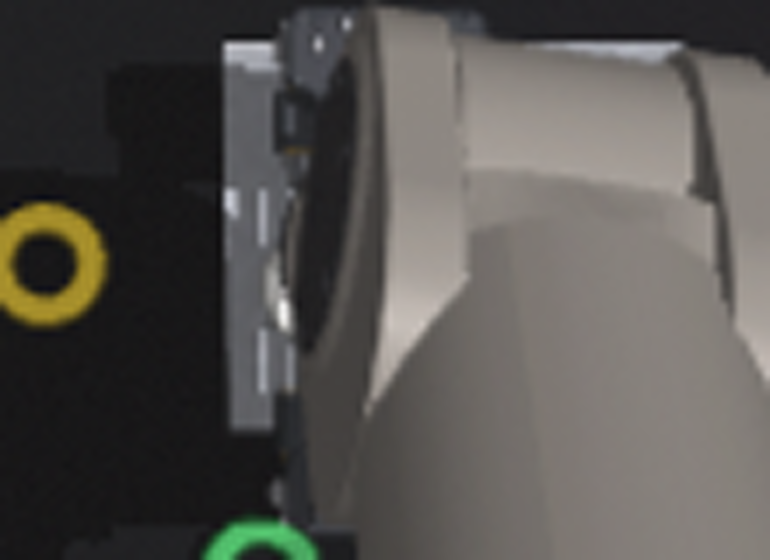

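Triangulating the fingertip's inner corner gives (0.4595, -0.240, 0.026) with a 0.4 mm residual. The tips are therefore about 10 mm above the reported TCP height, 21 mm off the nose_length figure. I'll go down in small steps watching the force.

servo_tool --series '[{"slide":[0,0,-0.0015],"delta_rot":[0,0,0],"gripper":0.08},{"slide":[0,0,-0.0015],"delta_rot":[0,0,0],"gripper":0.08},{"slide":[0,0,0],"delta_rot":[0,0,0],"gripper":0.08}]'

```text
time: 4.85
tcp_pos: [0.4986, -0.2311, 0.0128]
eef_rot: [-2.221, -2.222, 0.0]
wrist_force: [0.8, 0.0, -0.4]
grip_width: 0.0802
```

servo_tool --series '[{"slide":[0,0,-0.0015],"delta_rot":[0,0,0],"gripper":0.08},{"slide":[0,0,-0.0015],"delta_rot":[0,0,0],"gripper":0.08},{"slide":[0,0,0],"delta_rot":[0,0,0],"gripper":0.08}]'

```text
time: 5.1
tcp_pos: [0.4987, -0.231, 0.0098]
eef_rot: [-2.221, -2.222, 0.0]
wrist_force: [0.3, -0.4, -1.0]
grip_width: 0.0799
```

No contact, although the nominal tips would already be inside the mat, so the measured offset holds. I continue down.

servo_tool --series '[{"slide":[0,0,-0.003],"delta_rot":[0,0,0],"gripper":0.08},{"slide":[0,0,-0.003],"delta_rot":[0,0,0],"gripper":0.08},{"slide":[0,0,0],"delta_rot":[0,0,0],"gripper":0.08}]'

```text
time: 5.35
tcp_pos: [0.4985, -0.231, 0.0035]
eef_rot: [-2.22, -2.221, 0.0]
wrist_force: [-0.3, -0.0, -0.8]
grip_width: 0.0802
```

servo_tool --series '[{"slide":[0,0,-0.002],"delta_rot":[0,0,0],"gripper":0.08},{"slide":[0,0,-0.002],"delta_rot":[0,0,0],"gripper":0.08},{"slide":[0,0,0],"delta_rot":[0,0,0],"gripper":0.08}]'

```text
time: 5.6
tcp_pos: [0.4986, -0.231, -0.0002]
eef_rot: [-2.221, -2.222, 0.0]
wrist_force: [-0.0, 0.2, -0.1]
grip_width: 0.0796
```

Run:
```python
from h import *
print(env.state()['tcp_pos'])
c=cap('wrist');s=cap('scene')
a=cv2.resize(c['color'][220:340,220:420],None,fx=4,fy=4,interpolation=cv2.INTER_CUBIC)
cv2.imwrite('pics/w7z.png',a[...,::-1])
cv2.imwrite('pics/s7z.png',cv2.resize(s['color'][250:310,210:270,::-1],None,fx=10,fy=10,interpolation=cv2.INTER_NEAREST))
```

```text
[ 4.98637922e-01 -2.31019414e-01 -2.38700674e-04]
```

View pics/w7z.png

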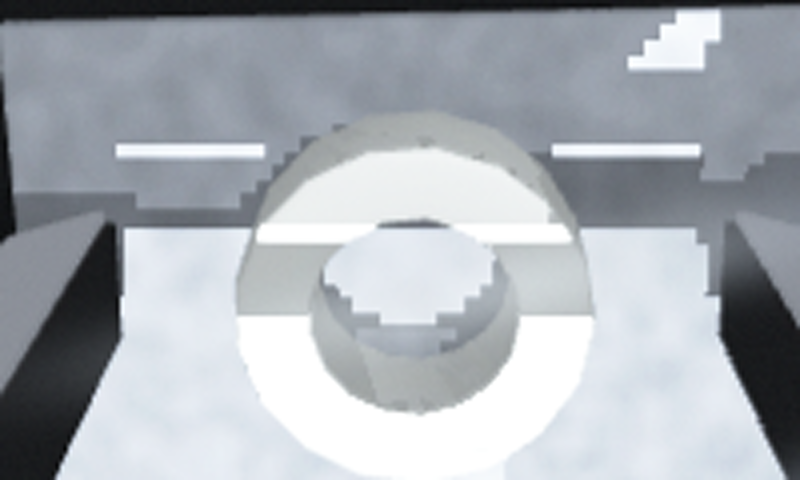

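View pics/s7z.png

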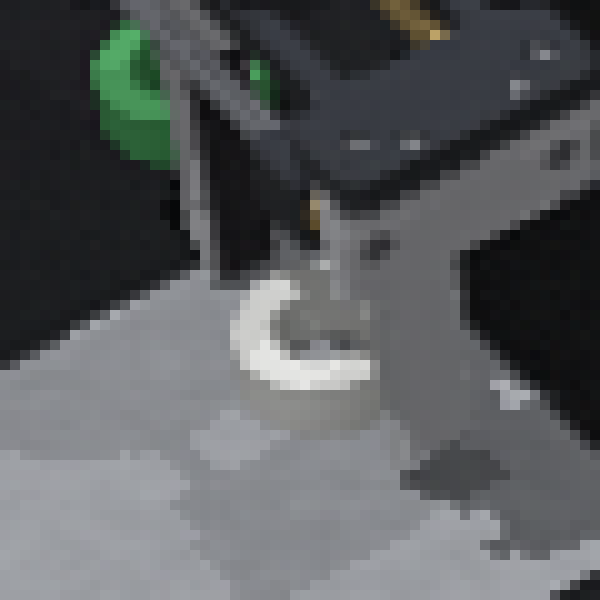

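The tips are now near the mat and level with the collar's lower half, and the collar is centred in y. I lower 2 mm more and close.

servo_tool --series '[{"slide":[0,0,-0.002],"delta_rot":[0,0,0],"gripper":0.08},{"slide":[0,0,0],"delta_rot":[0,0,0],"gripper":0.06},{"slide":[0,0,0],"delta_rot":[0,0,0],"gripper":0.05},{"slide":[0,0,0],"delta_rot":[0,0,0],"gripper":0.04},{"slide":[0,0,0],"delta_rot":[0,0,0],"gripper":0.04},{"slide":[0,0,0],"delta_rot":[0,0,0],"gripper":0.04},{"slide":[0,0,0],"delta_rot":[0,0,0],"gripper":0.04},{"slide":[0,0,0],"delta_rot":[0,0,0],"gripper":0.04}]' --newtons 15

```text
time: 6.37
tcp_pos: [0.4989, -0.2311, -0.0018]
eef_rot: [-2.221, -2.222, 0.0]
wrist_force: [0.1, 0.7, 0.5]
grip_width: 0.0462
```

servo_tool --series '[{"slide":[0,0,0],"delta_rot":[0,0,0],"gripper":0.04},{"slide":[0,0,0],"delta_rot":[0,0,0],"gripper":0.04},{"slide":[0,0,0],"delta_rot":[0,0,0],"gripper":0.04}]'

```text
time: 6.62
tcp_pos: [0.4989, -0.2311, -0.0018]
eef_rot: [2.221, 2.222, -0.0]
wrist_force: [-0.3, 0.4, 1.1]
grip_width: 0.0462
```

The grip holds at 46.2 mm. I lift and carry it over the gauge.

servo_tool --series '[{"slide":[0,0,0.01],"delta_rot":[0,0,0],"gripper":0.04},{"slide":[0,0,0.025],"delta_rot":[0,0,0],"gripper":0.04},{"slide":[0,0,0.035],"delta_rot":[0,0,0],"gripper":0.04},{"slide":[0,0,0.035],"delta_rot":[0,0,0],"gripper":0.04},{"slide":[0,0,0.03],"delta_rot":[0,0,0],"gripper":0.04},{"slide":[0,0,0],"delta_rot":[0,0,0],"gripper":0.04},{"slide":[0,0,0],"delta_rot":[0,0,0],"gripper":0.04}]'

```text
time: 7.2
tcp_pos: [0.4997, -0.2316, 0.1353]
eef_rot: [2.219, 2.219, 0.002]
wrist_force: [-0.6, -0.1, -2.3]
grip_width: 0.0465
```

servo_tool --series '[{"slide":[0.0035,0.025,0],"delta_rot":[0,0,0],"gripper":0.04},{"slide":[0.005,0.033,0],"delta_rot":[0,0,0],"gripper":0.04},{"slide":[0.005,0.033,0],"delta_rot":[0,0,0],"gripper":0.04},{"slide":[0.005,0.033,0],"delta_rot":[0,0,0],"gripper":0.04},{"slide":[0.005,0.033,0],"delta_rot":[0,0,0],"gripper":0.04},{"slide":[0.005,0.033,0],"delta_rot":[0,0,0],"gripper":0.04},{"slide":[0.0046,0.0309,0],"delta_rot":[0,0,0],"gripper":0.04},{"slide":[0,0,0],"delta_rot":[0,0,0],"gripper":0.04}]'

```text
time: 7.87
tcp_pos: [0.5318, -0.0036, 0.1324]
eef_rot: [-2.212, -2.228, -0.002]
wrist_force: [0.6, 1.0, -0.1]
grip_width: 0.0462
```

servo_tool --series '[{"slide":[0,0,0],"delta_rot":[0,0,0],"gripper":0.04},{"slide":[0,0,0],"delta_rot":[0,0,0],"gripper":0.04},{"slide":[0,0,0],"delta_rot":[0,0,0],"gripper":0.04}]'

```text
time: 8.12
tcp_pos: [0.5314, -0.0115, 0.1326]
eef_rot: [-2.222, -2.22, 0.002]
wrist_force: [-0.3, -0.4, -1.0]
grip_width: 0.0464
```

Run:
```python
from h import *
s=env.state();print(s['tcp_pos'],s['wrist_force'],R.from_rotvec(s['eef_rot']).as_matrix()[2])
c=cap('wrist');s=cap('scene');save(c,'w8.png')
cv2.imwrite('pics/s8z.png',cv2.resize(s['color'][170:290,270:390,::-1],None,fx=5,fy=5,interpolation=cv2.INTER_CUBIC))
t=cap('top');cv2.imwrite('pics/t8z.png',cv2.resize(t['color'][220:310,250:370,::-1],None,fx=6,fy=6,interpolation=cv2.INTER_CUBIC))
```

```text
[ 0.53144234 -0.01153499  0.1325773 ] [-0.30199293 -0.44285254 -0.99952709] [-3.69838942e-04 -1.17228016e-03 -9.99999244e-01]
```

View pics/w8.png

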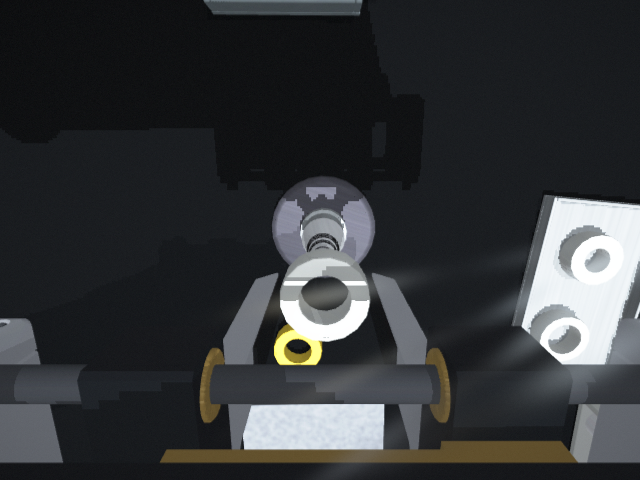

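View pics/s8z.png

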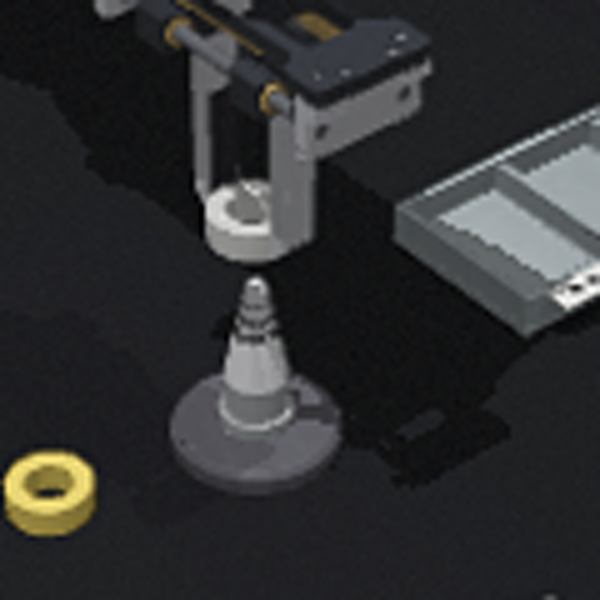

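View pics/t8z.png

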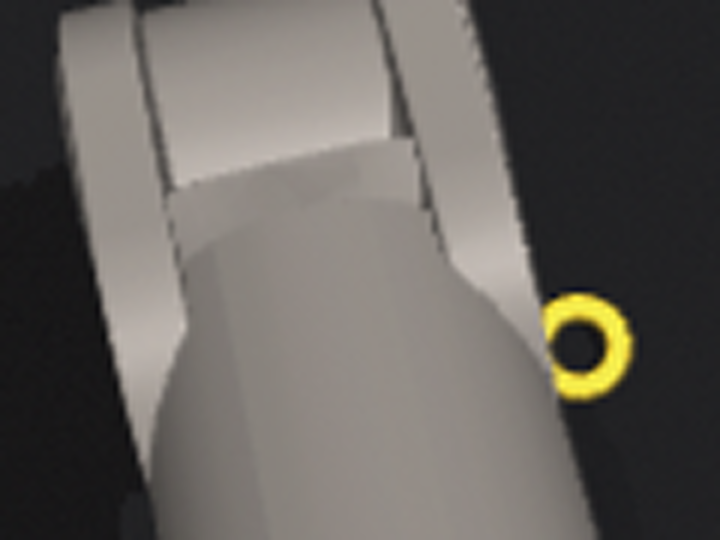

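Run:
```python
from h import *
st=env.state();p=st['tcp_pos'];print(p)
s=cap('scene');g=cv2.cvtColor(s['color'],cv2.COLOR_RGB2GRAY)
th=np.linspace(0,2*np.pi,72)
for nm,P in(('tcp',p),('axis',np.array([.532,-.0105,0]))):
  for z in(.1374,.1554):
    q=np.array([proj(s,(P[0]+.023*np.cos(a),P[1]+.023*np.sin(a),z)) for a in th]);print(nm,z,q[:,0].min(),q[:,0].max(),q[:,1].min(),q[:,1].max())
print(proj(s,(.532,-.0105,.106)),proj(s,(.532,-.0105,.05)))
for v in range(211,223): 
    r=g[v,300:345].astype(int);print(v,r[6:26].tolist())
for v in range(226,250,3): r=g[v,300:345].astype(int);print(v,r[8:36].tolist())
```

```text
[ 0.53174297 -0.0113023   0.13298883]
tcp 0.1374 311.44767443164545 329.92424987247364 210.7872431639818 221.95090666665186
tcp 0.1554 311.32070159589654 329.9745493680692 204.98947110605428 216.09160792360336
axis 0.1374 311.76598445756 330.2387830590996 210.71574908765206 221.87514862579573
axis 0.1554 311.6420903715399 330.29208849156646 204.9184151279738 216.0162715197039
(np.float64(321.06342235401286), np.float64(226.1231398770278)) (np.float64(321.1655455797647), np.float64(243.01225887275953))
211 [15, 20, 16, 14, 1, 189, 206, 204, 205, 129, 103, 117, 113, 115, 114, 113, 140, 118, 99, 100]
212 [18, 20, 17, 17, 6, 185, 206, 204, 208, 143, 107, 115, 115, 115, 115, 112, 112, 131, 106, 99]
213 [16, 18, 17, 15, 3, 153, 203, 206, 226, 212, 155, 125, 121, 112, 89, 83, 110, 133, 105, 98]
214 [22, 16, 19, 17, 8, 131, 163, 201, 206, 205, 210, 191, 120, 90, 91, 91, 145, 173, 120, 97]
215 [36, 21, 20, 15, 8, 131, 139, 164, 196, 205, 206, 208, 210, 212, 213, 213, 212, 198, 145, 104]
216 [34, 33, 23, 15, 11, 128, 140, 141, 138, 163, 189, 201, 203, 206, 207, 209, 203, 185, 141, 104]
217 [32
[... 860 characters left out ...]
 119, 120, 121, 119, 65, 22, 17, 18, 20, 17, 19, 19, 19, 16, 19, 19]
235 [31, 32, 33, 32, 31, 20, 20, 14, 18, 92, 119, 108, 78, 92, 76, 131, 93, 50, 23, 17, 20, 19, 19, 16, 16, 17, 17, 15]
238 [34, 31, 32, 34, 34, 33, 31, 25, 163, 117, 105, 110, 80, 78, 80, 128, 134, 135, 63, 15, 17, 20, 18, 19, 19, 19, 16, 20]
241 [33, 33, 32, 31, 32, 33, 25, 122, 160, 163, 164, 163, 158, 153, 161, 160, 135, 129, 110, 43, 17, 19, 17, 15, 15, 19, 18, 19]
244 [31, 31, 32, 31, 36, 38, 73, 154, 162, 162, 164, 164, 157, 152, 149, 157, 152, 148, 132, 92, 40, 29, 20, 19, 16, 16, 18, 15]
247 [53, 83, 84, 84, 96, 98, 95, 99, 142, 163, 165, 164, 158, 157, 153, 158, 155, 138, 102, 89, 95, 98, 100, 101, 73, 50, 32, 20]
```

The scene view puts the collar about 0.9 px (about 2.2 mm) to the -y side of the gauge axis. I shift +2.5 mm in y and lower with the force in view.

servo_tool --series '[{"slide":[0,0.0025,-0.01],"delta_rot":[0,0,0],"gripper":0.04},{"slide":[0,0,-0.01],"delta_rot":[0,0,0],"gripper":0.04},{"slide":[0,0,-0.01],"delta_rot":[0,0,0],"gripper":0.04},{"slide":[0,0,-0.008],"delta_rot":[0,0,0],"gripper":0.04},{"slide":[0,0,-0.005],"delta_rot":[0,0,0],"gripper":0.04},{"slide":[0,0,0],"delta_rot":[0,0,0],"gripper":0.04},{"slide":[0,0,0],"delta_rot":[0,0,0],"gripper":0.04},{"slide":[0,0,0],"delta_rot":[0,0,0],"gripper":0.04}]'

```text
time: 8.98
tcp_pos: [0.5322, -0.0076, 0.0904]
eef_rot: [2.221, 2.222, 0.0]
wrist_force: [0.0, -0.6, -0.7]
grip_width: 0.0461
```

Run:
```python
from h import *
st=env.state();print(st['tcp_pos'],st['wrist_force'],st['ft_torque'])
c=cap('wrist');s=cap('scene')
cv2.imwrite('pics/s9z.png',cv2.resize(s['color'][195:265,285:355,::-1],None,fx=8,fy=8,interpolation=cv2.INTER_CUBIC))
cv2.imwrite('pics/w9z.png',cv2.resize(c['color'][180:350,220:420,::-1],None,fx=3.5,fy=3.5,interpolation=cv2.INTER_CUBIC))
```

```text
[ 0.53219847 -0.00762537  0.09039491] [ 0.01213555 -0.55479201 -0.67314604] [-0.05550562 -0.02996068 -0.04419777]
```

View pics/s9z.png

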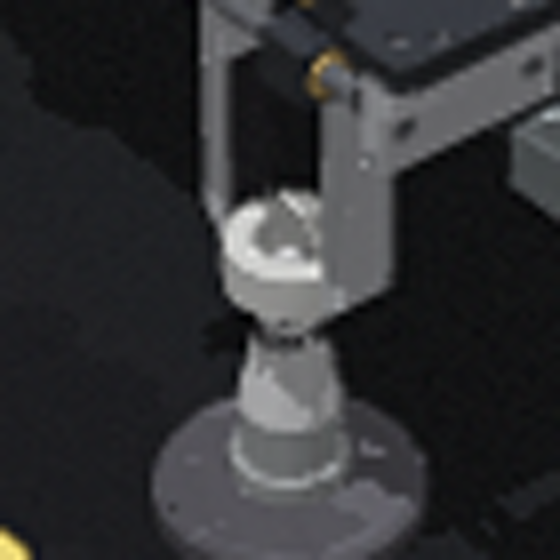

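View pics/w9z.png

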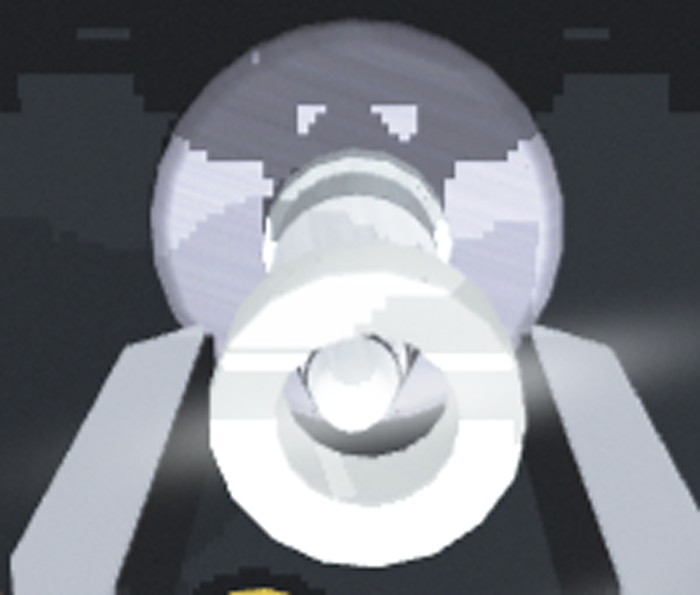

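```bash
cat > al.py <<'E'
from h import *
st=env.state();p=st['tcp_pos'];print('tcp',p.round(4),st['wrist_force'].round(2))
s=cap('scene');g=cv2.cvtColor(s['color'],cv2.COLOR_RGB2GRAY).astype(float)
th=np.linspace(0,2*np.pi,181);Z=p[2]+.0048
def pe(P,z): 
    q=np.array([proj(s,(P[0]+.023*np.cos(a),P[1]+.023*np.sin(a),z)) for a in th]);return q
q0=pe(p,Z);q1=pe(p,Z+.018);i=q1[:,0].argmin()
# collar left silhouette between the rows of the two leftmost points
r0=int(np.ceil(q1[i,1]+.5));r1=int(q0[q0[:,0].argmin(),1]-.5)
def edge(row,a,b,thr):
    r=g[row]
    for u in range(a,b):
        if r[u]<thr<=r[u+1]: return u+(thr-r[u])/(r[u+1]-r[u])
L=[edge(v,300,318,80) for v in range(r0,r1+1)];print('left edge',np.round(L,2) if all(L) else L,'pred for tcp',q1[i,0],q0[:,0].min())
G=[]
for v in range(241,246):
    l=edge(v,305,322,80)
    r=g[v];u=[u for u in range(322,340) if r[u]>=80>r[u+1]]
    if l and u: G.append((l+u[0]+(r[u[0]]-80)/(r[u[0]]-r[u[0]+1]))/2)
print('axis u',np.round(G,2),'pred .532,-.0105',proj(s,(.532,-.0105,.045))[0])
E
python3 al.py
```

```text
tcp [ 0.5323 -0.0077  0.0906] [-0.73 -0.39 -0.67]
left edge [312.14 312.08 312.16 312.15] pred for tcp 312.87769515239853 312.98727670586624
axis u [320.43 320.49 320.73 320.68 319.57] pred .532,-.0105 321.1743839039885
```

The wrist view shows the nose inside the bore. Together, the wrist and scene views put the collar about +1.3 mm in x and +1.4 mm in y from the axis, so I correct that and lower further.

servo_tool --series '[{"slide":[-0.0013,-0.0014,0],"delta_rot":[0,0,0],"gripper":0.04},{"slide":[0,0,-0.005],"delta_rot":[0,0,0],"gripper":0.04},{"slide":[0,0,-0.005],"delta_rot":[0,0,0],"gripper":0.04},{"slide":[0,0,-0.004],"delta_rot":[0,0,0],"gripper":0.04},{"slide":[0,0,0],"delta_rot":[0,0,0],"gripper":0.04},{"slide":[0,0,0],"delta_rot":[0,0,0],"gripper":0.04},{"slide":[0,0,0],"delta_rot":[0,0,0],"gripper":0.04}]'

```text
time: 9.72
tcp_pos: [0.5307, -0.009, 0.0761]
eef_rot: [-2.221, -2.222, 0.0]
wrist_force: [0.0, 0.1, -0.9]
grip_width: 0.0462
```

```bash
python3 al.py
python3 - <<'E'
from h import *
c=cap('wrist')
cv2.imwrite('pics/w10z.png',cv2.resize(c['color'][180:350,220:420,::-1],None,fx=4,fy=3.5,interpolation=cv2.INTER_CUBIC))
E
```

```text
tcp [ 0.5307 -0.009   0.0761] [ 0.04  0.13 -0.86]
left edge [311.27 311.26 311.63 311.51] pred for tcp 312.1695782348184 312.2848465935637
axis u [320.6  320.55 320.72 320.63 319.61] pred .532,-.0105 321.1743839039885
```

View pics/w10z.png

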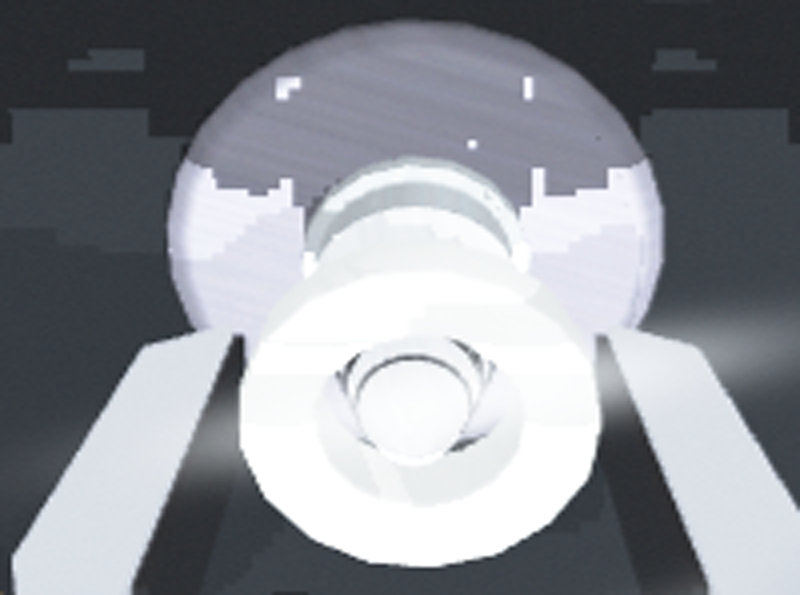

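Now centred within about 0.5 mm. I lower towards contact.

servo_tool --series '[{"slide":[0,0,-0.003],"delta_rot":[0,0,0],"gripper":0.04},{"slide":[0,0,-0.003],"delta_rot":[0,0,0],"gripper":0.04},{"slide":[0,0,0],"delta_rot":[0,0,0],"gripper":0.04},{"slide":[0,0,0],"delta_rot":[0,0,0],"gripper":0.04}]'

```text
time: 10.15
tcp_pos: [0.5304, -0.0091, 0.0699]
eef_rot: [-2.221, -2.222, 0.001]
wrist_force: [-0.1, -0.3, -0.2]
grip_width: 0.046
```

servo_tool --series '[{"slide":[0,0,-0.002],"delta_rot":[0,0,0],"gripper":0.04},{"slide":[0,0,-0.002],"delta_rot":[0,0,0],"gripper":0.04},{"slide":[0,0,0],"delta_rot":[0,0,0],"gripper":0.04},{"slide":[0,0,0],"delta_rot":[0,0,0],"gripper":0.04}]'

```text
time: 10.48
tcp_pos: [0.5306, -0.0091, 0.066]
eef_rot: [-2.221, -2.222, 0.0]
wrist_force: [0.1, 0.0, -1.1]
grip_width: 0.0457
```

servo_tool --series '[{"slide":[0,0,-0.001],"delta_rot":[0,0,0],"gripper":0.04},{"slide":[0,0,-0.001],"delta_rot":[0,0,0],"gripper":0.04},{"slide":[0,0,0],"delta_rot":[0,0,0],"gripper":0.04},{"slide":[0,0,0],"delta_rot":[0,0,0],"gripper":0.04}]'

```text
time: 10.82
tcp_pos: [0.5306, -0.009, 0.0641]
eef_rot: [-2.221, -2.222, 0.0]
wrist_force: [-0.3, 0.9, -0.3]
grip_width: 0.046
```

servo_tool --series '[{"slide":[0,0,-0.001],"delta_rot":[0,0,0],"gripper":0.04},{"slide":[0,0,0],"delta_rot":[0,0,0],"gripper":0.04},{"slide":[0,0,0],"delta_rot":[0,0,0],"gripper":0.04}]'

```text
time: 11.07
tcp_pos: [0.5306, -0.009, 0.0631]
eef_rot: [-2.221, -2.222, 0.0]
wrist_force: [-1.7, 1.6, 0.5]
grip_width: 0.0457
```

servo_tool --series '[{"slide":[0,0,-0.001],"delta_rot":[0,0,0],"gripper":0.04},{"slide":[0,0,0],"delta_rot":[0,0,0],"gripper":0.04},{"slide":[0,0,0],"delta_rot":[0,0,0],"gripper":0.04}]'

```text
time: 11.32
tcp_pos: [0.5305, -0.009, 0.0621]
eef_rot: [-2.221, -2.222, 0.0]
wrist_force: [-2.4, 2.8, 1.7]
grip_width: 0.046
```

servo_tool --series '[{"slide":[0,0,-0.0007],"delta_rot":[0,0,0],"gripper":0.04},{"slide":[0,0,0],"delta_rot":[0,0,0],"gripper":0.04},{"slide":[0,0,0],"delta_rot":[0,0,0],"gripper":0.04}]'

```text
time: 11.57
tcp_pos: [0.5304, -0.009, 0.0614]
eef_rot: [-2.221, -2.222, 0.0]
wrist_force: [-4.6, 3.3, 3.3]
grip_width: 0.0462
```

Contact at underside ≈68 mm, with a side force towards (-x,+y), so the collar is about 0.6 mm off-centre. I follow the force.

servo_tool --series '[{"slide":[-0.0004,0.0003,0],"delta_rot":[0,0,0],"gripper":0.04},{"slide":[0,0,0],"delta_rot":[0,0,0],"gripper":0.04},{"slide":[0,0,0],"delta_rot":[0,0,0],"gripper":0.04},{"slide":[0,0,0],"delta_rot":[0,0,0],"gripper":0.04}]'

```text
time: 11.9
tcp_pos: [0.5303, -0.0088, 0.0615]
eef_rot: [2.221, 2.222, 0.0]
wrist_force: [-2.7, 2.0, 2.2]
grip_width: 0.0461
```

servo_tool --series '[{"slide":[-0.0002,0.0002,-0.0005],"delta_rot":[0,0,0],"gripper":0.04},{"slide":[0,0,0],"delta_rot":[0,0,0],"gripper":0.04},{"slide":[0,0,0],"delta_rot":[0,0,0],"gripper":0.04}]'

```text
time: 12.15
tcp_pos: [0.5302, -0.0087, 0.061]
eef_rot: [2.221, 2.222, 0.0]
wrist_force: [-0.8, 1.5, 1.1]
grip_width: 0.0456
```

servo_tool --series '[{"slide":[-0.0001,0.0002,-0.0005],"delta_rot":[0,0,0],"gripper":0.04},{"slide":[0,0,0],"delta_rot":[0,0,0],"gripper":0.04},{"slide":[0,0,0],"delta_rot":[0,0,0],"gripper":0.04}]'

```text
time: 12.4
tcp_pos: [0.5301, -0.0085, 0.0605]
eef_rot: [2.221, 2.222, 0.0]
wrist_force: [-0.2, 1.8, 0.9]
grip_width: 0.0462
```

servo_tool --series '[{"slide":[0,0,-0.0005],"delta_rot":[0,0,0],"gripper":0.04},{"slide":[0,0,0],"delta_rot":[0,0,0],"gripper":0.04},{"slide":[0,0,0],"delta_rot":[0,0,0],"gripper":0.04}]'

```text
time: 12.65
tcp_pos: [0.53, -0.0085, 0.06]
eef_rot: [2.221, 2.222, 0.0]
wrist_force: [-1.4, 1.4, 4.1]
grip_width: 0.0463
```

servo_tool --series '[{"slide":[0,0,-0.0005],"delta_rot":[0,0,0],"gripper":0.04},{"slide":[0,0,0],"delta_rot":[0,0,0],"gripper":0.04},{"slide":[0,0,0],"delta_rot":[0,0,0],"gripper":0.04}]'

```text
time: 12.9
tcp_pos: [0.53, -0.0084, 0.0597]
eef_rot: [2.221, 2.222, 0.0]
wrist_force: [-2.3, 1.7, 6.1]
grip_width: 0.046
```

Push is now 6 N at underside ≈64.5 mm, which matches the size 2 seat. I trim sideways and hold.

servo_tool --series '[{"slide":[-0.0001,0.0001,0],"delta_rot":[0,0,0],"gripper":0.04},{"slide":[0,0,0],"delta_rot":[0,0,0],"gripper":0.04},{"slide":[0,0,0],"delta_rot":[0,0,0],"gripper":0.04},{"slide":[0,0,0],"delta_rot":[0,0,0],"gripper":0.04},{"slide":[0,0,0],"delta_rot":[0,0,0],"gripper":0.04},{"slide":[0,0,0],"delta_rot":[0,0,0],"gripper":0.04}]'

```text
time: 13.4
tcp_pos: [0.5301, -0.0084, 0.0597]
eef_rot: [2.221, 2.222, 0.0]
wrist_force: [-2.9, 0.8, 6.2]
grip_width: 0.0464
```

```bash
python3 al.py
python3 - <<'E'
from h import *
c=cap('wrist');s=cap('scene');st=env.state();print(st['wrist_force'],R.from_rotvec(st['eef_rot']).as_matrix()[2])
cv2.imwrite('pics/w11z.png',cv2.resize(c['color'][200:350,230:410,::-1],None,fx=4,fy=4,interpolation=cv2.INTER_CUBIC))
cv2.imwrite('pics/s11z.png',cv2.resize(s['color'][210:260,290:350,::-1],None,fx=12,fy=12,interpolation=cv2.INTER_CUBIC))
E
```

```text
tcp [ 0.5301 -0.0084  0.0597] [-2.95  0.79  6.2 ]
left edge [311.35 311.45 311.61 311.59] pred for tcp 312.32724273252154 312.4400485700675
axis u [320.93 320.56 320.72 320.72 319.44] pred .532,-.0105 321.1743839039885
[-1.68427288  0.01064382  5.56587347] [-9.40768132e-05  2.84434412e-04 -9.99999955e-01]
```

View pics/w11z.png

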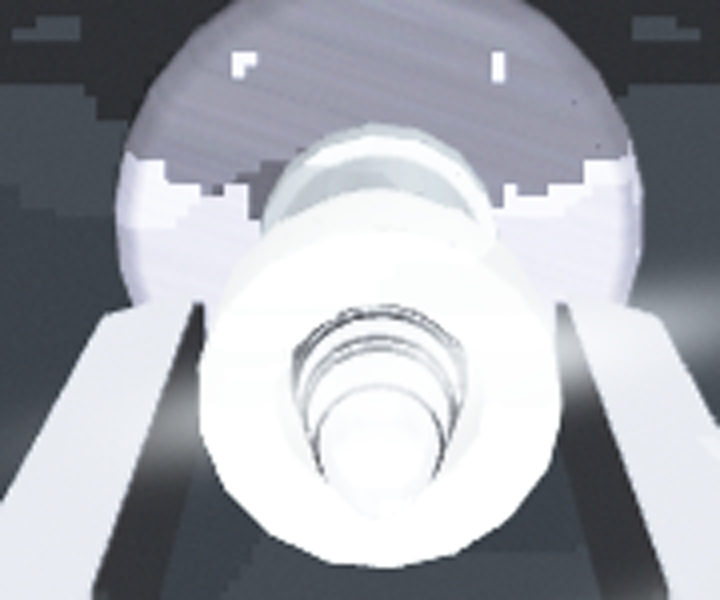

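View pics/s11z.png

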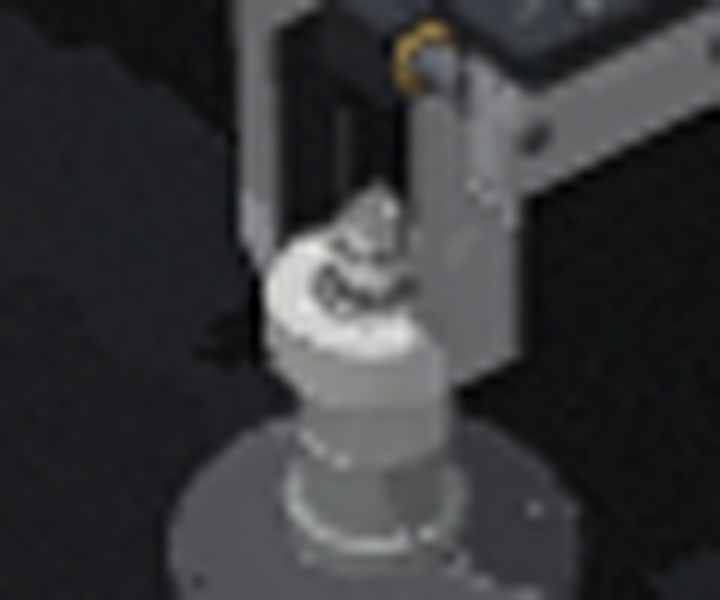

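Run:
```python
from h import *
c=cap('wrist');a=c['color'][265:335,290:370,::-1]
b=(np.clip((a.astype(float)-90)/165,0,1)**3*255).astype(np.uint8)
cv2.imwrite('pics/w12z.png',cv2.resize(b,None,fx=8,fy=8,interpolation=cv2.INTER_CUBIC))
print(env.state()['wrist_force'])
p=env.state()['tcp_pos']
for z in(.093,.083,.073): print(z,proj(c,(p[0],p[1]+.1*(.117-z)*2,z)),proj(c,(p[0],p[1]+(.117-z)*.2+.005,z)))
```

```text
[-1.08716857 -0.60081282  6.37154629]
0.093 (np.float64(322.759842510285), np.float64(299.0169580899784)) (np.float64(322.75098221914266), np.float64(289.0093253395867))
0.083 (np.float64(322.8567960612204), np.float64(286.8797002971463)) (np.float64(322.8490963957101), np.float64(277.30296037931635))
0.073 (np.float64(322.94425987086646), np.float64(275.9304282491081)) (np.float64(322.9375411794001), np.float64(266.750286413868))
```

View pics/w12z.png

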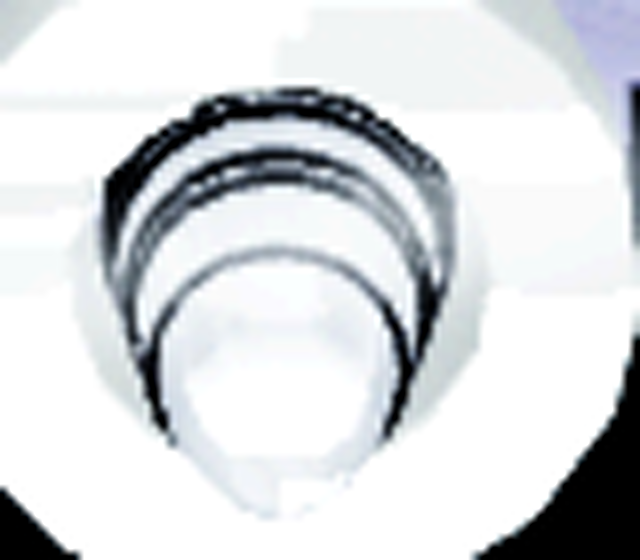

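The wrist view shows one line near the nose, then a pair at the collar's top face, with the three-line group down inside the bore (cut off by the bore edge). The underside is at ≈64.5 mm and the bore is about 26 mm by ratio, so it is **size 2**. I pull straight up.

servo_tool --series '[{"slide":[0,0,0.002],"delta_rot":[0,0,0],"gripper":0.04},{"slide":[0,0,0.003],"delta_rot":[0,0,0],"gripper":0.04},{"slide":[0,0,0.008],"delta_rot":[0,0,0],"gripper":0.04},{"slide":[0,0,0.015],"delta_rot":[0,0,0],"gripper":0.04},{"slide":[0,0,0.02],"delta_rot":[0,0,0],"gripper":0.04},{"slide":[0,0,0.02],"delta_rot":[0,0,0],"gripper":0.04},{"slide":[0,0,0.012],"delta_rot":[0,0,0],"gripper":0.04},{"slide":[0,0,0],"delta_rot":[0,0,0],"gripper":0.04}]' --newtons 20

```text
time: 14.27
tcp_pos: [0.5313, -0.0084, 0.1422]
eef_rot: [2.219, 2.219, 0.004]
wrist_force: [0.3, -0.0, 0.3]
grip_width: 0.0459
```

Run:
```python
from h import *
print(env.state()['tcp_pos'],env.state()['grip_width'])
s=cap('scene');c=cap('wrist');save(c,'w13.png')
cv2.imwrite('pics/s13z.png',cv2.resize(s['color'][170:290,270:390,::-1],None,fx=4,fy=4,interpolation=cv2.INTER_CUBIC))
```

```text
[ 0.53127662 -0.00838584  0.14222654] 0.04587330814517186
```

View pics/s13z.png

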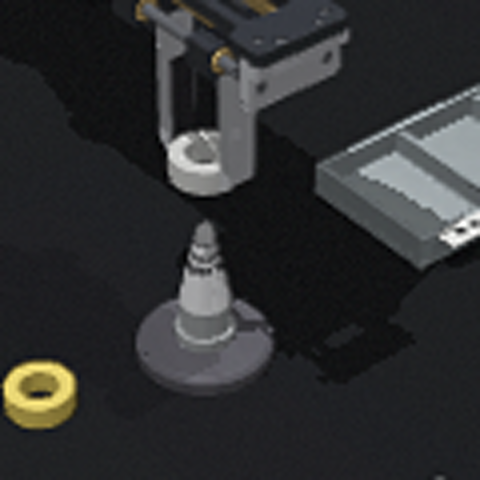

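View pics/w13.png

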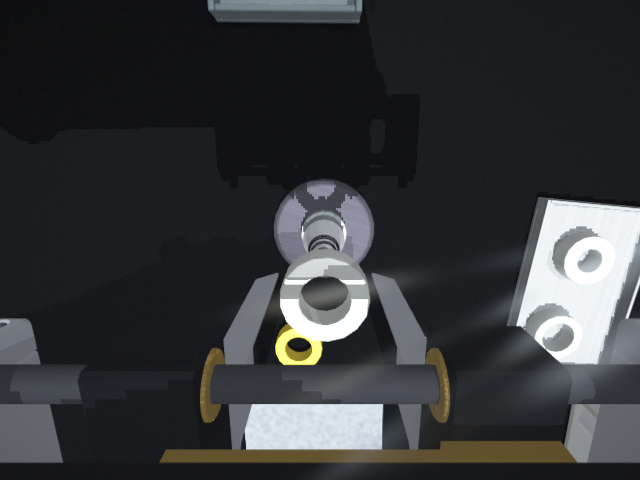

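The collar is still held level and clear of the gauge, whose lines are visible below it. I carry it to the middle bay (two dots).

servo_tool --series '[{"slide":[-0.002,0.022,0],"delta_rot":[0,0,0],"gripper":0.04},{"slide":[-0.003,0.033,0],"delta_rot":[0,0,0],"gripper":0.04},{"slide":[-0.003,0.033,0],"delta_rot":[0,0,0],"gripper":0.04},{"slide":[-0.003,0.033,0],"delta_rot":[0,0,0],"gripper":0.04},{"slide":[-0.003,0.033,0],"delta_rot":[0,0,0],"gripper":0.04},{"slide":[-0.003,0.033,0],"delta_rot":[0,0,0],"gripper":0.04},{"slide":[-0.003,0.033,0],"delta_rot":[0,0,0],"gripper":0.04},{"slide":[-0.003,0.033,0],"delta_rot":[0,0,0],"gripper":0.04}]'

```text
time: 15.03
tcp_pos: [0.5058, 0.2459, 0.1381]
eef_rot: [-2.22, -2.221, 0.003]
wrist_force: [1.5, -0.5, -0.7]
grip_width: 0.0463
```

servo_tool --series '[{"slide":[-0.003,0.022,0],"delta_rot":[0,0,0],"gripper":0.04},{"slide":[-0.001,0.012,0],"delta_rot":[0,0,0],"gripper":0.04},{"slide":[0,0,-0.02],"delta_rot":[0,0,0],"gripper":0.04},{"slide":[0,0,-0.03],"delta_rot":[0,0,0],"gripper":0.04},{"slide":[0,0,-0.02],"delta_rot":[0,0,0],"gripper":0.04},{"slide":[0,0,0],"delta_rot":[0,0,0],"gripper":0.04},{"slide":[0,0,0],"delta_rot":[0,0,0],"gripper":0.04}]'

```text
time: 15.62
tcp_pos: [0.5022, 0.2777, 0.0684]
eef_rot: [-2.221, -2.221, 0.004]
wrist_force: [0.3, -0.3, -0.8]
grip_width: 0.0461
```

Run:
```python
from h import *
print(env.state()['tcp_pos'],env.state()['grip_width'])
s=cap('scene');c=cap('wrist');save(c,'w14.png')
cv2.imwrite('pics/s14z.png',cv2.resize(s['color'][145:255,330:450,::-1],None,fx=5,fy=5,interpolation=cv2.INTER_CUBIC))
```

```text
[0.50217518 0.2777402  0.06841142] 0.04606297849599257
```

View pics/s14z.png

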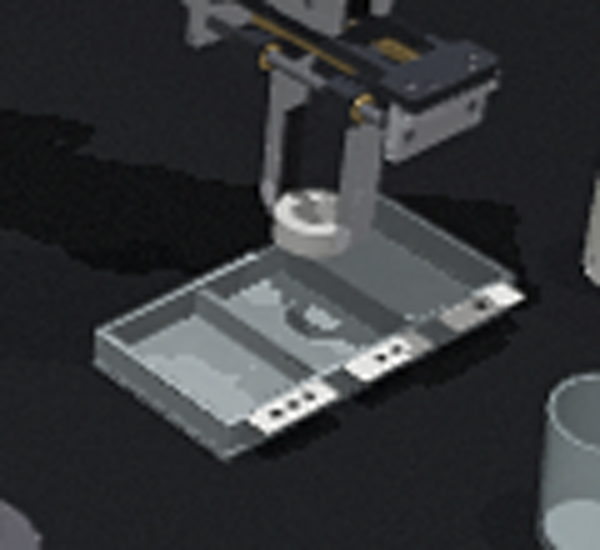

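View pics/w14.png

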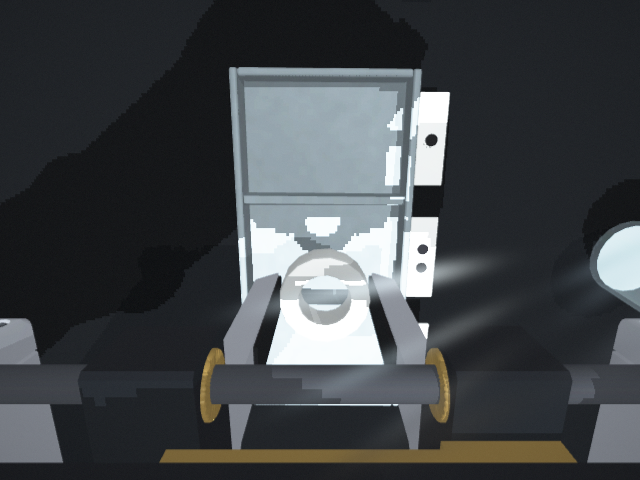

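The collar is above the middle bay, in line with the two-dot tab at (421,258). I lower it.

servo_tool --series '[{"slide":[0,0,-0.015],"delta_rot":[0,0,0],"gripper":0.04},{"slide":[0,0,-0.02],"delta_rot":[0,0,0],"gripper":0.04},{"slide":[0,0,-0.015],"delta_rot":[0,0,0],"gripper":0.04},{"slide":[0,0,-0.008],"delta_rot":[0,0,0],"gripper":0.04},{"slide":[0,0,-0.004],"delta_rot":[0,0,0],"gripper":0.04},{"slide":[0,0,0],"delta_rot":[0,0,0],"gripper":0.04},{"slide":[0,0,0],"delta_rot":[0,0,0],"gripper":0.04},{"slide":[0,0,0],"delta_rot":[0,0,0],"gripper":0.04}]'

```text
time: 16.38
tcp_pos: [0.5034, 0.2791, 0.0085]
eef_rot: [2.221, 2.222, 0.002]
wrist_force: [0.1, 0.7, -0.2]
grip_width: 0.0458
```

servo_tool --series '[{"slide":[0,0,-0.002],"delta_rot":[0,0,0],"gripper":0.04},{"slide":[0,0,-0.002],"delta_rot":[0,0,0],"gripper":0.04},{"slide":[0,0,0],"delta_rot":[0,0,0],"gripper":0.04},{"slide":[0,0,0],"delta_rot":[0,0,0],"gripper":0.04}]'

```text
time: 16.72
tcp_pos: [0.5028, 0.2786, 0.0035]
eef_rot: [-2.221, -2.222, 0.0]
wrist_force: [-0.4, 0.3, 0.5]
grip_width: 0.0458
```

servo_tool --series '[{"slide":[0,0,-0.001],"delta_rot":[0,0,0],"gripper":0.04},{"slide":[0,0,0],"delta_rot":[0,0,0],"gripper":0.04},{"slide":[0,0,0],"delta_rot":[0,0,0],"gripper":0.04}]'

```text
time: 16.97
tcp_pos: [0.5028, 0.2787, 0.0024]
eef_rot: [-2.221, -2.222, 0.0]
wrist_force: [0.6, -0.3, -0.3]
grip_width: 0.0456
```

servo_tool --series '[{"slide":[0,0,-0.001],"delta_rot":[0,0,0],"gripper":0.04},{"slide":[0,0,0],"delta_rot":[0,0,0],"gripper":0.04},{"slide":[0,0,0],"delta_rot":[0,0,0],"gripper":0.04}]'

```text
time: 17.22
tcp_pos: [0.5028, 0.2786, 0.0014]
eef_rot: [-2.221, -2.222, 0.0]
wrist_force: [0.9, 0.2, -0.2]
grip_width: 0.0461
```

servo_tool --series '[{"slide":[0,0,-0.0006],"delta_rot":[0,0,0],"gripper":0.04},{"slide":[0,0,0],"delta_rot":[0,0,0],"gripper":0.04},{"slide":[0,0,0],"delta_rot":[0,0,0],"gripper":0.04}]'

```text
time: 17.47
tcp_pos: [0.5028, 0.2787, 0.0008]
eef_rot: [-2.221, -2.222, 0.0]
wrist_force: [0.6, -0.6, -0.6]
grip_width: 0.0455
```

servo_tool --series '[{"slide":[0,0,-0.0006],"delta_rot":[0,0,0],"gripper":0.04},{"slide":[0,0,0],"delta_rot":[0,0,0],"gripper":0.04},{"slide":[0,0,0],"delta_rot":[0,0,0],"gripper":0.04}]'

```text
time: 17.72
tcp_pos: [0.5028, 0.2787, 0.0002]
eef_rot: [-2.221, -2.222, 0.0]
wrist_force: [0.6, -0.5, -0.7]
grip_width: 0.0459
```

servo_tool --series '[{"slide":[0,0,-0.0006],"delta_rot":[0,0,0],"gripper":0.04},{"slide":[0,0,0],"delta_rot":[0,0,0],"gripper":0.04},{"slide":[0,0,0],"delta_rot":[0,0,0],"gripper":0.04}]'

```text
time: 17.97
tcp_pos: [0.5029, 0.2787, 0.0001]
eef_rot: [2.221, 2.222, 0.0]
wrist_force: [-2.7, -1.6, 10.2]
grip_width: 0.0461
```

servo_tool --series '[{"slide":[0,0,-0.0006],"delta_rot":[0,0,0],"gripper":0.04},{"slide":[0,0,0],"delta_rot":[0,0,0],"gripper":0.04},{"slide":[0,0,0],"delta_rot":[0,0,0],"gripper":0.04}]'

```text
time: 18.22
tcp_pos: [0.5029, 0.2787, 0.0]
eef_rot: [2.221, 2.221, 0.0]
wrist_force: [-5.4, -4.0, 20.3]
grip_width: 0.0456
```

Floor contact at the predicted height. I relax the push and release with a modest opening (room to the bay walls).

servo_tool --series '[{"slide":[0,0,0.001],"delta_rot":[0,0,0],"gripper":0.04},{"slide":[0,0,0],"delta_rot":[0,0,0],"gripper":0.04},{"slide":[0,0,0],"delta_rot":[0,0,0],"gripper":0.05},{"slide":[0,0,0],"delta_rot":[0,0,0],"gripper":0.06},{"slide":[0,0,0],"delta_rot":[0,0,0],"gripper":0.062},{"slide":[0,0,0],"delta_rot":[0,0,0],"gripper":0.062},{"slide":[0,0,0],"delta_rot":[0,0,0],"gripper":0.062}]'

```text
time: 18.8
tcp_pos: [0.5028, 0.2787, -0.0]
eef_rot: [-2.221, -2.222, 0.0]
wrist_force: [-0.8, 0.2, 0.4]
grip_width: 0.062
```

Run:
```python
from h import *
st=env.state();print(st['tcp_pos'],st['wrist_force'],st['grip_width'])
c=cap('wrist');save(c,'w15.png')
```

```text
[ 5.02792541e-01  2.78692518e-01 -2.11652184e-05] [-0.76174608  0.18723864  0.43948633] 0.062042828798913485
```

View pics/w15.png

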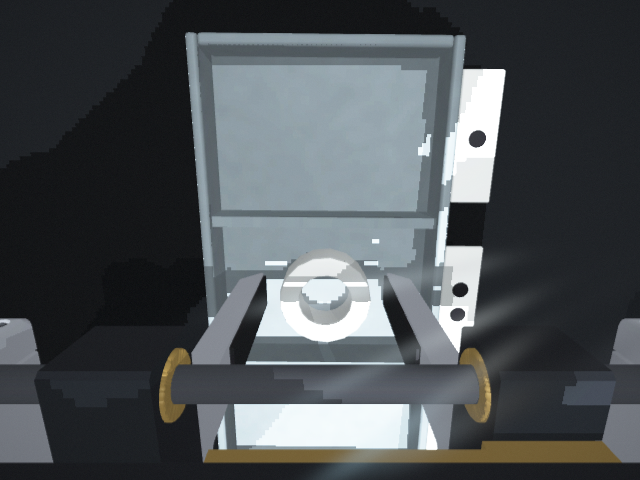

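The collar is released in the middle bay and both fingers are clear of it. I retreat straight up and aside, to look from all views.

servo_tool --series '[{"slide":[0,0,0.01],"delta_rot":[0,0,0],"gripper":0.062},{"slide":[0,0,0.03],"delta_rot":[0,0,0],"gripper":0.062},{"slide":[0,0,0.035],"delta_rot":[0,0,0],"gripper":0.062},{"slide":[0,0,0.035],"delta_rot":[0,0,0],"gripper":0.062},{"slide":[0,0,0.035],"delta_rot":[0,0,0],"gripper":0.062},{"slide":[0,-0.03,0.035],"delta_rot":[0,0,0],"gripper":0.062},{"slide":[0,-0.04,0],"delta_rot":[0,0,0],"gripper":0.062},{"slide":[0,-0.04,0],"delta_rot":[0,0,0],"gripper":0.062}]'

```text
time: 19.52
tcp_pos: [0.5034, 0.1717, 0.1795]
eef_rot: [2.217, 2.223, 0.006]
wrist_force: [0.9, -0.4, -1.2]
grip_width: 0.0619
```

servo_tool --series '[{"slide":[0,-0.04,0],"delta_rot":[0,0,0],"gripper":0.062},{"slide":[0,-0.04,0],"delta_rot":[0,0,0],"gripper":0.062},{"slide":[0,-0.03,0],"delta_rot":[0,0,0],"gripper":0.062},{"slide":[0,0,0],"delta_rot":[0,0,0],"gripper":0.062},{"slide":[0,0,0],"delta_rot":[0,0,0],"gripper":0.062},{"slide":[0,0,0],"delta_rot":[0,0,0],"gripper":0.062}]'

```text
time: 20.02
tcp_pos: [0.5029, 0.0621, 0.1774]
eef_rot: [2.221, 2.222, 0.001]
wrist_force: [-0.2, 0.6, -0.1]
grip_width: 0.0623
```

Run:
```python
from h import *
st=env.state();print(st['time'],st['tcp_pos'],st['wrist_force'])
c=cap('scene');t=cap('top');save(c,'s16.png');save(t,'t16.png')
def el(c,b,thr=170):
    x0,y0,x1,y1=b;g=cv2.cvtColor(c['color'][y0:y1,x0:x1],cv2.COLOR_RGB2GRAY)
    k=max(cv2.findContours((g>thr).astype(np.uint8),0,1)[0],key=cv2.contourArea);e=cv2.fitEllipse(k);return (e[0][0]+x0,e[0][1]+y0),e[1]
cv2.imwrite('pics/s16z.png',cv2.resize(c['color'][175:240,340:440,::-1],None,fx=7,fy=7,interpolation=cv2.INTER_CUBIC))
cv2.imwrite('pics/t16z.png',cv2.resize(t['color'][240:305,145:245,::-1],None,fx=7,fy=7,interpolation=cv2.INTER_CUBIC))
```

```text
20.0167 [0.50291466 0.06214599 0.17736284] [-0.1606452   0.63454428 -0.09211727]
```

View pics/s16.png

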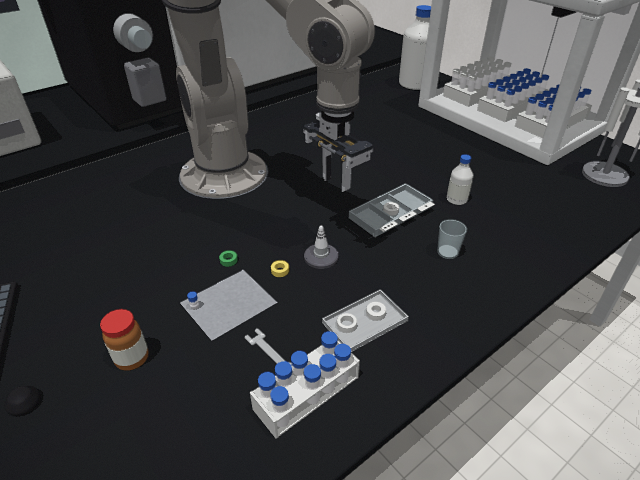

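View pics/s16z.png

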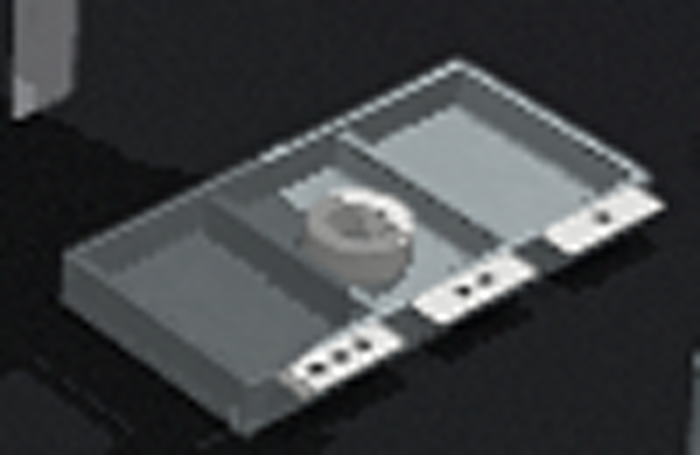

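View pics/t16z.png

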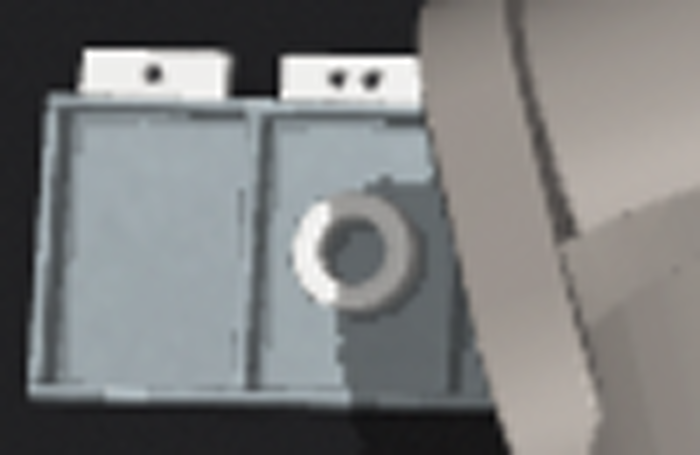

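Run:
```python
from h import *
import pickle
t=pickle.load(open('top0.pkl','rb'));s=pickle.load(open('scene0.pkl','rb'))
f=lambda p,o:((p[0]+.5)/7-.5+o[0],(p[1]+.5)/7-.5+o[1])
print(tri(t,f((354,252),(145,240)),s,f((360,224),(340,175))))
c=cap('scene')
g=cv2.absdiff(cv2.cvtColor(c['color'],7),cv2.cvtColor(s['color'],7))
print('dish diff',g[295:345,322:408].max(),'vial',g[288:308,185:200].max(),'spanner',g[328:365,245:290].max())
```

```text
(array([0.5047266 , 0.27631083, 0.02109574]), [np.float64(0.0007858303707801641), np.float64(0.0007858303707802233)])
dish diff 6 vial 4 spanner 5
```

The collar is at (0.505, 0.276), within 2 mm of the bay centre, with its top at about 21 mm (expected 23). The dish, vial and spanner pixels are unchanged. I hand in.

```bash
python3 -c "
from cell import env
print(env.finish_job())"
```

```text
the job is handed in; nothing more can be done
None
```

The collar gauged as size 2 (26 mm bore). It now lies in the tray's middle bay, the one with two dots, and the job was handed in at about 20 s.

- **Gauging:** I held it on the taper with about 6 N for over 0.5 s. Its underside was at about 64.5 mm against the 65 mm seat. The two-line group was at its top face and the three-line group showed down inside the bore. An earlier view of the collar on the mat had also given a bore of about 26 mm.
- **Placing:** I lowered it to floor contact before opening the fingers. Afterwards it measured (0.505, 0.276), within 2 mm of the bay centre, and looked flat. Its top came out at about 21 mm against the expected 23 mm, close to the camera error.
- **Bystanders:** The dish collars, vial and spanner looked unchanged in the scene images. I checked the bottle, jar and beaker only by eye.

**Checks that failed or disagreed:**
- **First grasp:** It closed on air above the collar without touching it. The fingertips measured about 10 mm behind the reported TCP, not 11 mm ahead of it as stated. I used the measured offset, and contact on the gauge and the tray floor agreed with it.
- **Gauge axis:** By contact it came out about 2 mm from the camera estimate, so I centred the collar by the side force.
- **Set-down:** The push on the tray floor briefly reached about 20 N before I relaxed it.

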